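Make the table-top grill safe and strip it for washing

TASK

First undo the gas bottle's left-hand nut: turn it clockwise until the engraved mark on the nut lines up with the line engraved on the brass collar, and leave it there. Then clear the pile on the grill from the top down, one part at a time, without dragging what lies beneath: lay all the upper crossing bars (one or two) in the tub first, then the two lower bars, all of them flat on the tub's floor with none on top of another. Last, lay the two grates flat and side by side across the top of the tub, each resting on both of its long walls, and do not disturb the bottle of oil, the jar and the brush.

Things in the scene. Friction and masses are not known exactly. Their poses are not given: they have to be found in the camera images.
- nut (a joint): the brass hand nut on top of the gas bottle, turned about a vertical axis; value in rad, 0 is tight, growing as it turns clockwise seen from above (left-hand thread: this undoes it). The nut's mark meets the collar's line at 2.85; the nut can turn past it, to 4.2. It turns against a light friction of about 0.12 N m, stays where it is left and rises no noticeable amount.
- nut_grip (a point): point on the nut's axis at mid height of its upright grip bar; the bar is 56 mm long, 14 mm thick and 26 mm high (13 mm above and below this point), its top 190 mm above the bench; x of this frame runs along the bar towards the marked end. Under the bar is a round nut 48 mm across and a collar 80 mm across whose top is 37 mm below this point. The bottle is fixed, 136 mm across.
- nut_mark (a point): the black engraved mark on the nut, at the top of one end of its grip bar, 28 mm from the axis
- line (a point): the black engraved line on the top of the fixed brass collar, 32 mm from the nut's axis; seen from above the nut's mark has to come over this line
- firebox: the open firebox of the grill, a fixed grey box 270 x 212 mm, 95 mm high, walls 6 mm; origin on the bench under its centre, x along its 270 mm side. Inside, a floor lies 30 mm below the rim. On its rim lie two grates, lengthwise along the box's y; across both grates lie two lower bars, roughly along the box's x; across those lie one or two upper bars, roughly along its y. All lie loose and slightly askew.
- grate1_mid (a point): a dark cast-iron grate section of three parallel ribs, 260 x 50 x 14 mm, 0.7 kg, flat on the firebox rim, side by side with the other (about 116 mm between their centre lines) and roughly at a right angle to the firebox's long side. The point is its centre (half-way up); x along its length, z up; it can be gripped across its 50 mm width at the middle.
- grate2_mid (a point): a dark cast-iron grate section of three parallel ribs, 260 x 50 x 14 mm, 0.7 kg, flat on the firebox rim, side by side with the other (about 116 mm between their centre lines) and roughly at a right angle to the firebox's long side. The point is its centre (half-way up); x along its length, z up; it can be gripped across its 50 mm width at the middle.
- lower1_mid (a point): one of the two lower steel flavour bars, 170 x 32 x 12 mm, 0.32 kg. The point is the bar's centre (half-way along, across and up); x along its length, z up. It lies across both grates, about 50 mm from the firebox's middle.
- lower2_mid (a point): the other lower bar, 170 x 32 x 12 mm, 0.32 kg. The point is the bar's centre (half-way along, across and up); x along its length, z up. 
- upper1_mid (a point): one of the upper steel flavour bars, 170 x 32 x 12 mm, 0.32 kg. The point is the bar's centre (half-way along, across and up); x along its length, z up. It lies on top of both lower bars, about 40 mm from the firebox's middle. It may be absent.
- upper2_mid (a point): another upper bar, 170 x 32 x 12 mm, 0.32 kg. The point is the bar's centre (half-way along, across and up); x along its length, z up. It may be absent.
- tub: the fixed open metal tub, outside 282 x 212 mm and 42 mm high, walls and floor 6 mm thick (inside 270 x 200 mm, 36 mm deep); origin on the bench under its centre, x along its 282 mm side, y across. The bars fit side by side in it lengthwise along its y; the grates go across it lengthwise along its y, resting on the two 282 mm walls, centre within about 24 mm of the tub's middle line. A grate lying so has its centre 49 mm above the bench; a bar on the floor 12 mm.
- oilcan: bystander: upright red plastic bottle, 60 mm across, 170 mm high; origin at its foot
- jar: bystander: amber glass jar, 70 mm across, 90 mm high; origin at its foot
- brush: bystander: hand brush lying on the bench; origin at its underside

How it is judged:
By the outcome, as a careful person would: the job done as asked, in the order asked, and still so for the second after the job is handed in, with the robot touching nothing.
Of upper1, upper2 only 1 to 2 are there at a start; the rules pass over those that are not, and their reading is None.
At some moment in a run one of upper1, upper2 may be knocked a few centimetres aside while the robot is not near it.
Once in a run the grip may slacken for a moment while it holds something.
It also fails if it takes over 208 s, if anything falls off the work surface, if the arm or the gripper's body presses on something with over 40 N, if the wrist force passes 120 N, or if a joint passes its speed limit or range.

ROBOT

A 7-joint arm with a two-finger parallel gripper is mounted at the origin on the work surface. World frame = base frame: x ahead of the robot, y to its left, z up, the work surface at z = 0. Lengths are in m, angles in degrees, forces in N, time in s.
With the tool pointing down it reaches from about 0.425 to 0.925 m from the base axis. Payload 6.8 kg.
Tool frame: the origin (TCP) lies at the very end of the fingers, on their centre line; the grasp point (between the pads) lies 19 mm behind it; z points along the fingers, y is the line along which they close (so a half turn about z gives the same grasp; the last joint's range is limited). The gripper opens to 85 mm and grips with 20 to 120 N. Pads are 22 mm wide; open, the fingers measure 114 mm over their backs; the gripper's body (76 mm by 85 mm) begins 54 mm behind the grasp point. The pads swing forward as they close: fully open they stand 13 mm farther back than shut.
Start: joints at [-79.418, 27.33, 1.283, 89.118, -0.659, 63.558, -4.761], TCP at [0.195, 0.646, 0.231] pointing down, gripper open.
Joint ranges: [-169.35, 169.35], [-19.33, 120.38], [-80.79, 83.38], [13.8, 139.57], [-78.32, 258.32], [9.67, 109.79], [-169.56, 169.56]. Speed limits (degrees/s): [136.94, 136.94, 180, 180, 180, 180, 180].

INTERFACE

Orientations are given as a 3x3 rotation matrix whose columns are the frame's x, y, z axes.
In Python, from plant import r gives the robot as it stands.
- The arm moves only by the tool jog_arm, never from a script. Its argument "steps" is a list of rows, each a list of 3 entries, a list of its own where there are three numbers: the turn, a rotation vector about the tool's x, y, z in degrees, then the shift along the tool's x, y, z in m, then the opening, from 0 (shut) to 1 (fully open). In form: [[[rx, ry, rz], [dx, dy, dz], hand], ...]. A call has 1 to 12 rows; each row is the pose to reach, as a shift and turn from the pose commanded when the call began, along the tool's axes at that moment; what a row does not reach only later rows make up. A row lasts 1/8 s, in which the tool goes at most 62.5 mm and 10.7 degrees, less where a joint would pass 70% of its speed; a pose out of reach is approached as far as the arm can. A call with a gripper value outside its range is refused whole. The fingers move at their own pace and stop on an object; "grip_force" is the grip in N (left out, the last holds). Time passes only in rows, so rows that repeat a pose let the fingers close. It gives the time, the measured TCP pose, the force, the opening and the grip force at its end, in the units of the state.
- r.state(): the state, without advancing time (a new reading comes with each control period).
- r.get_image(name): name is "side" or "top"; returns (picture, depth): 420x560x3 uint8, red, green, blue; 420x560 float32, m along the optical axis (not along the pixel's ray), 0 where there is no reading.
- r.camera_params(name): a dict with "vfov" (degrees; the focal length in pixels is half the picture's height over the tangent of half this angle, whatever the lens; pixels are square), "cx", "cy" (the principal point, pixels), "dist_coeffs" ([k1, k2, p1, p2, k3] as OpenCV has them; the pictures are not rectified), "xyz" and "attitude" of the camera in the world. Camera axes: x right, y up, looking along -z (the intrinsics and any distortion apply to the point x, -y, -z); pixel columns grow to the right and rows downward; lengths in m; the calibration is good to about 2 mm. A picture is of the moment at which its call begins. camera_params takes no time and is no camera call.
- r.sign_off(): hands the job in; it is judged then, once.
The state is a dict: "time": time; "joint_pos": joint angles; "qvel": joint speeds; "tau": joint torques, N m; "position": TCP position; "tool_rot": TCP orientation; "force": force on the tool from outside, world axes, zero at the start; "torque": the same for the moment, N m; "width": finger opening in m; "gripper_force": force on a finger pad.
Only numpy, scipy, OpenCV 4.12 (cv2) and the standard library are available. Lean on these libraries where they do the work, as an engineer would, in place of code of your own. Each camera call takes 0.05 s, during which the arm holds its last target. There are 200 camera calls.

## Working session

There is one attempt and no reset: what is moved stays moved. The work goes in short steps, Python scripts to look and compute and a tool call to move; the robot and the scene stay as the last step left them, time stands still between calls to the robot, and variables do not carry over. Pictures are saved under pics/ and viewed, at most 14 in all, crops included, and the job is handed in when it is done.

Besides the shell and the picture viewer there is one more tool, called after "Request:" in YAML: its name, and indented under it one key for each argument. jog_arm: Moves the arm, as the interface text tells. Its arguments: {"type":"object","properties":{"steps":{"type":"array","items":{"type":"array"}},"grip_force":{"type":"number"}},"required":["steps"]}

```bash
ls; mkdir -p pics
cat > h.py <<'E'
import numpy as np, cv2
from plant import r
def save(name,fn):
    im,d=r.get_image(name); cv2.imwrite('pics/'+fn+'.png',im[:,:,::-1]); np.save('pics/'+fn+'.npy',d); return im,d
def cam(name):
    p=r.camera_params(name); f=210/np.tan(np.radians(p['vfov']/2))
    K=np.array([[f,0,p['cx']],[0,f,p['cy']],[0,0,1]]); return K,np.array(p['dist_coeffs'],float),np.array(p['xyz']),np.array(p['attitude'])
def cloud(name,d):
    K,D,t,R=cam(name); v,u=np.mgrid[0:420,0:560]
    n=cv2.undistortPoints(np.stack([u,v],-1).reshape(-1,1,2).astype(float),K,D).reshape(420,560,2)
    P=np.stack([n[...,0]*d,-n[...,1]*d,-d],-1)
    W=P@R.T+t; W[d==0]=np.nan; return W
def ray_z(name,uv,z):
    K,D,t,R=cam(name); n=cv2.undistortPoints(np.array(uv,float).reshape(-1,1,2),K,D).reshape(-1,2)
    g=np.c_[n[:,0],-n[:,1],-np.ones(len(n))]@R.T
    return t+g*((z-t[2])/g[:,2])[:,None]
def proj(name,P):
    K,D,t,R=cam(name); q=(np.atleast_2d(P)-t)@R; q=q*[1,-1,-1]
    return cv2.projectPoints(q,np.zeros(3),np.zeros(3),K,D)[0].reshape(-1,2)
E
python3 - <<'E'
from h import *
for n in('top','side'):
    print(r.camera_params(n)); save(n,n+'0')
print(r.state())
E
```

```text
pics
{'vfov': 48.33241933777406, 'cx': 278.3614841688816, 'cy': 206.98617897252765, 'dist_coeffs': array([0.02303625, 0.        , 0.        , 0.        , 0.        ]), 'xyz': array([0.50254653, 0.00380636, 1.20242563]), 'attitude': array([[ 0.02884128,  0.99456148, -0.10007815],
       [-0.999249  ,  0.03127861,  0.02287097],
       [ 0.02587689,  0.09934336,  0.99471669]])}
{'vfov': 57.15183136791418, 'cx': 278.82677798841246, 'cy': 202.37362105345494, 'dist_coeffs': array([-0.0084787,  0.       ,  0.       ,  0.       ,  0.       ]), 'xyz': array([0.44629806, 0.77987601, 0.61612704]), 'attitude': array([[-0.97089189,  0.13325017, -0.19903098],
       [-0.23901647, -0.48524728,  0.84107443],
       [ 0.01549407,  0.86416403,  0.50297164]])}
{'time': 0.1, 'joint_pos': array([-79.41889794,  27.37198142,   1.27926252,  89.1732608 ,
        -0.65858261,  63.55622443,  -4.76159217]), 'qvel': array([ 0.01729707, -0.27924711,  0.02480624, -0.22991462, -0.00653968,
       -0.01147916,  0.0696868 ]), 'tau': array([ 4.82288204e-03, -5.97760856e+01,  1.61362879e+00, -2.81955028e+01,
        1.27618090e-02,  4.92176405e-03, -1.11557074e-05]), 'position': array([0.19466126, 0.64576546, 0.23040731]), 'tool_rot': array([[-9.57455473e-01,  2.88580815e-01, -3.60132768e-04],
       [ 2.88581016e-01,  9.57454139e-01, -1.60299563e-03],
       [-1.17783177e-04, -1.63872442e-03, -9.99998650e-01]]), 'force': array([ 1.12748317, -0.72486709, -0.30425842]), 'torque': array([ 0.0021228 , -0.01453665, -0.01317849]), 'gripper_force': 0.0, 'width': 0.08536146521160101}
```

View pics/top0.png

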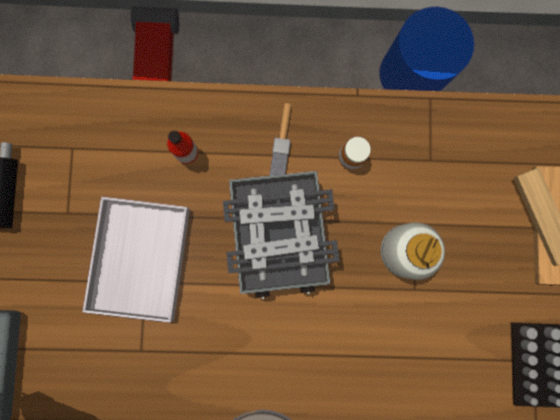

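View pics/side0.png

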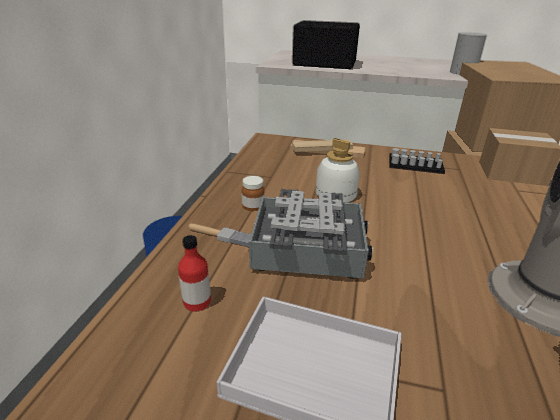

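Top view: tub at (137,260), firebox at (281,232) with two upper bars (rows 214 and 247) over two lower bars (columns 257 and 301), and the nut at (424,250). The jar is at (356,152), the oil at (182,147) and the brush at (282,150).

```bash
cat >> h.py <<'E'
def rects(W,z0,z1,x0,x1,y0,y1,minpx=40):
    m=(W[...,2]>z0)&(W[...,2]<z1)&(W[...,0]>x0)&(W[...,0]<x1)&(W[...,1]>y0)&(W[...,1]<y1)
    n,l,s,c=cv2.connectedComponentsWithStats(m.astype(np.uint8),connectivity=8)
    out=[]
    for i in range(1,n):
        if s[i,4]<minpx: continue
        P=W[l==i]; (cx,cy),(w,h),a=cv2.minAreaRect(P[:,:2].astype(np.float32))
        if w<h: w,h,a=h,w,a+90
        out.append((round(cx,4),round(cy,4),round(w,3),round(h,3),round((a+90)%180-90,1),round(float(np.median(P[:,2])),4),s[i,4]))
    return out
E
python3 - <<'E'
from h import *
d=np.load('pics/top0.npy'); W=cloud('top',d)
print('upper',rects(W,.127,.14,.4,.75,-.15,.15))
print('lower',rects(W,.115,.1265,.4,.75,-.15,.15,15))
print('grate',rects(W,.102,.1145,.4,.75,-.17,.17,15))
print('rim',rects(W,.085,.14,.35,.8,-.17,.17))
print('tub',rects(W,.03,.055,.3,.75,.15,.5))
print('nut',rects(W,.18,.21,.4,.75,-.6,-.1,10))
print('collar',rects(W,.145,.165,.4,.75,-.6,-.1,10))
im=cv2.imread('pics/top0.png')
a=cv2.resize(im[215:285,375:465],None,fx=6,fy=6,interpolation=cv2.INTER_CUBIC)
cv2.imwrite('pics/nut0.png',a)
b=cv2.resize(im[160:305,210:350],None,fx=4,fy=4,interpolation=cv2.INTER_CUBIC);cv2.imwrite('pics/pile0.png',b)
E
```

```text
upper [(0.596, -0.0173, 0.17, 0.032, -84.2, 0.1329, np.int32(1030)), (0.5195, -0.029, 0.17, 0.034, -80.2, 0.1329, np.int32(1069))]
lower [(0.6364, -0.0645, 0.038, 0.032, 9.1, 0.121, np.int32(215)), (0.6241, 0.0341, 0.032, 0.032, -84.3, 0.1206, np.int32(187)), (0.5665, -0.0763, 0.042, 0.032, 9.6, 0.1211, np.int32(244)), (0.5513, 0.027, 0.048, 0.032, 5.9, 0.121, np.int32(286)), (0.4998, -0.0876, 0.032, 0.029, -79.9, 0.1209, np.int32(175)), (0.482, 0.0204, 0.032, 0.028, -83.0, 0.1209, np.int32(153))]
grate [(0.6321, -0.1167, 0.068, 0.05, -81.9, 0.1087, np.int32(382)), (0.6283, -0.0161, 0.067, 0.029, -82.3, 0.1087, np.int32(237)), (0.6045, 0.0782, 0.058, 0.05, -82.1, 0.1087, np.int32(314)), (0.4978, -0.0346, 0.26, 0.052, -82.1, 0.1086, np.int32(1083))]
rim [(0.5576, -0.0281, 0.273, 0.263, 7.6, 0.1184, np.int32(6445))]
tub [(0.735, 0.209, 0.046, 0.011, -70.1, 0.0426, np.int32(44)), (0.4823, 0.3228, 0.284, 0.215, -5.2, 0.0408, np.int32(1321))]
nut [(0.5205, -0.3532, 0.056, 0.016, -24.5, 0.189, np.int32(195))]
collar [(0.5251, -0.3395, 0.045, 0.018, -20.7, 0.1625, np.int32(116)), (0.5128, -0.3715, 0.031, 0.009, -24.7, 0.1631, np.int32(39))]
```

View pics/nut0.png

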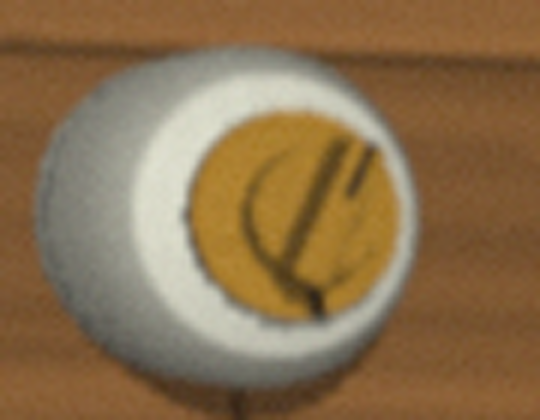

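View pics/pile0.png

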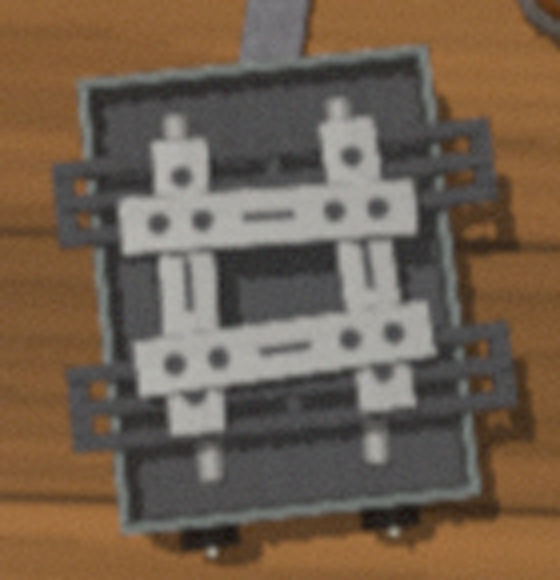

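Run:
```python
from h import *
c=np.array([.5205,-.3532]);
for z in(.19,.163,.14):
  for nm,uv in(('A',[435,242.5]),('Aup',[436.5,240]),('B',[428,265]),('B2',[425,262.5])):
    p=ray_z('top',uv,z)[0][:2]-c; print(z,nm,np.round(p*1000),'r',round(np.hypot(*p)*1000,1),'ang',round(np.degrees(np.arctan2(p[1],p[0])),1))
print((proj('top',[[c[0]+.028*np.cos(a),c[1]+.028*np.sin(a),.19] for a in np.radians([-24.5,155.5])])-[375,215])*6)
im,d=save('side','side1'); c3=proj('side',[c[0],c[1],.165])[0]; print(c3)
u,v=c3.astype(int); cv2.imwrite('pics/nutside.png',cv2.resize(im[v-32:v+32,u-40:u+40,::-1],None,fx=8,fy=8,interpolation=cv2.INTER_CUBIC))
```

```text
0.19 A [17. -9.] r 19.2 ang -26.6
0.19 Aup [ 23. -12.] r 25.6 ang -27.7
0.19 B [-32.   7.] r 32.6 ang 167.8
0.19 B2 [-27.  13.] r 29.8 ang 153.3
0.163 A [ 18. -18.] r 25.7 ang -45.4
0.163 Aup [ 24. -22.] r 32.2 ang -42.4
0.163 B [-32.  -2.] r 32.3 ang -175.7
0.163 B2 [-27.   4.] r 27.2 ang 171.1
0.14 A [ 19. -27.] r 32.6 ang -54.7
0.14 Aup [ 25. -30.] r 38.9 ang -50.7
0.14 B [-33. -10.] r 34.1 ang -162.3
0.14 B2 [-27.  -4.] r 27.3 ang -172.5
[[368.23832807 142.17259344]
 [304.88825724 281.87065043]]
[340.69897344 147.57613799]
```

View pics/nutside.png

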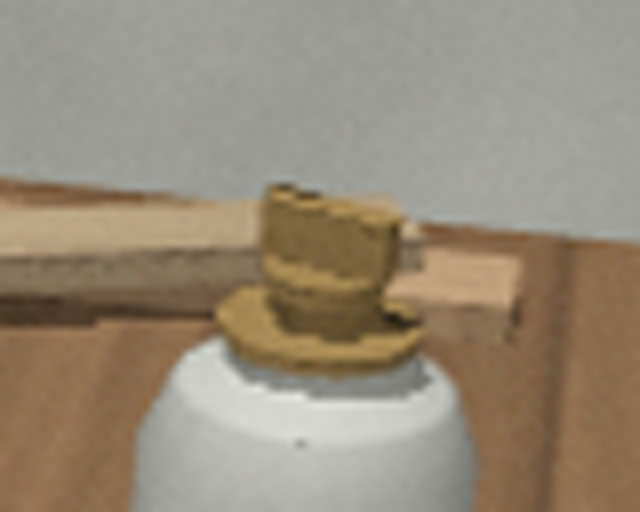

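Side crop: the black mark is on the bar's far (+x) end at (285,190). The collar line is near (405,320), towards −x. Next I'll measure the line's angle on the collar.

Run:
```python
from h import *
def run(cam,f,z,rs,c=np.array([.5205,-.3532])):
    im=cv2.imread(f'pics/{f}.png').astype(np.float32).mean(2)
    for lo in rs:
        out=[]
        for a in range(-240,120,6):
            p=proj(cam,[c[0]+lo*np.cos(np.radians(a)),c[1]+lo*np.sin(np.radians(a)),z])[0].astype(np.float32)
            out.append(int(cv2.getRectSubPix(im,(1,1),(float(p[0]),float(p[1])))[0,0]))
        print(cam,z,lo,out)
run('top','top0',.14,[.029,.032,.035]); run('side','side1',.14,[.029,.032,.035])
W=cloud('top',np.load('pics/top0.npy')); 
from scipy.optimize import least_squares
m=(abs(W[...,2]-.140)<.003)&(np.hypot(W[...,0]-.52,W[...,1]+.353)<.06);P=W[m][:,:2];print(m.sum(),P.min(0),P.max(0),cv2.minEnclosingCircle(P.astype(np.float32)))
m=(abs(W[...,2]-.189)<.004)&(np.hypot(W[...,0]-.52,W[...,1]+.353)<.06);P=W[m];print(P.mean(0), np.median(P,0))
```

```text
top 0.14 0.029 [113, 118, 113, 116, 117, 115, 115, 110, 97, 78, 67, 62, 51, 60, 85, 89, 79, 89, 97, 106, 110, 114, 109, 112, 112, 111, 109, 107, 104, 94, 69, 81, 109, 94, 67, 76, 100, 112, 114, 112, 114, 115, 114, 114, 115, 110, 117, 116, 117, 115, 118, 116, 119, 114, 114, 117, 116, 117, 114, 113]
top 0.14 0.032 [114, 120, 119, 115, 115, 116, 114, 117, 114, 94, 84, 73, 47, 50, 92, 103, 99, 101, 104, 104, 104, 100, 107, 114, 113, 113, 110, 110, 108, 107, 86, 73, 102, 100, 70, 81, 105, 113, 113, 113, 115, 111, 116, 117, 114, 115, 116, 117, 115, 115, 113, 116, 120, 116, 116, 118, 118, 114, 114, 112]
top 0.14 0.035 [115, 113, 113, 110, 113, 113, 115, 114, 114, 110, 108, 92, 53, 58, 107, 112, 111, 111, 108, 108, 108, 106, 109, 111, 112, 110, 110, 112, 111, 109, 100, 75, 89, 107, 87, 94, 109, 113, 112, 111, 114, 115, 110, 111, 114, 112, 112, 114, 117, 113, 114, 114, 115, 113, 116, 117, 114, 112, 112, 112]
side 0.14 0.029 [128, 129, 130, 129, 127, 128, 130, 132, 121, 102, 81, 66, 51, 39, 43, 44, 59, 72, 65, 71, 74, 76, 77, 82, 89, 91, 95, 92, 85, 91, 88, 90, 84, 78, 89, 111, 128, 127, 127, 
[... 195 characters left out ...]
 71, 98, 91, 73, 72, 72, 80, 88, 95, 96, 99, 90, 80, 87, 84, 91, 82, 92, 113, 129, 128, 127, 126, 125, 126, 126, 126, 126, 127, 128, 129, 129, 127, 129, 130, 123, 122, 123, 125, 123, 120, 120, 118, 120]
side 0.14 0.035 [104, 110, 116, 117, 111, 113, 115, 112, 120, 122, 119, 107, 77, 56, 76, 93, 97, 116, 118, 92, 78, 72, 80, 93, 101, 104, 106, 98, 93, 92, 89, 90, 97, 114, 130, 129, 128, 127, 125, 125, 128, 128, 126, 124, 124, 123, 123, 126, 119, 120, 121, 113, 113, 117, 112, 107, 107, 103, 100, 102]
386 [ 0.48083381 -0.39316743] [ 0.55818975 -0.31299008] ((0.5202153921127319, -0.3531033992767334), 0.04021340236067772)
[ 0.52006666 -0.35263814  0.1891291 ] [ 0.52007502 -0.35271215  0.18919223]
```

```bash
cat >> h.py <<'E'
from scipy.spatial.transform import Rotation as Ro
def go(x,y,z,yaw,s=None):
    "turn & shift from present pose to tool-down at x,y,z with tool y at yaw (deg)"
    s=s or r.state(); R=s['tool_rot']; a=np.radians(yaw)
    yv=np.array([np.cos(a),np.sin(a),0]); zv=np.array([0,0,-1.]); T=np.c_[np.cross(yv,zv),yv,zv]
    print('turn',np.round(Ro.from_matrix(R.T@T).as_rotvec(degrees=True),1).tolist(),'shift',np.round(R.T@(np.array([x,y,z])-s['position']),4).tolist(),'rel',round((yaw-np.degrees(np.arctan2(y,x))+180)%360-180))
E
python3 - <<'E'
from h import *
go(.5,.3,.27,70); go(.60,-.1,.27,67); go(.520,-.353,.26,65)
W=cloud('top',np.load('pics/top0.npy'))
for n,z in(('oil',(.12,.18)),('jar',(.07,.1))): print(n,rects(W,*z,.6,.85,-.3,.35,20))
E
```

```text
turn [-0.1, 0.0, 3.2] shift [-0.3921, -0.2431, -0.0391] rel 39
turn [-0.1, 0.0, 6.2] shift [-0.6033, -0.5972, -0.0386] rel 76
turn [-0.1, 0.0, 8.2] shift [-0.5998, -0.8625, -0.0282] rel 99
oil [(0.7561, 0.215, 0.04, 0.035, -43.2, 0.1593, np.int32(265)), (0.6276, -0.0169, 0.168, 0.055, -89.9, 0.1307, np.int32(641))]
jar [(0.7631, -0.2091, 0.059, 0.059, 2.7, 0.0893, np.int32(512)), (0.7456, 0.2061, 0.058, 0.025, -48.7, 0.0832, np.int32(89)), (0.6689, -0.0092, 0.212, 0.047, -82.2, 0.0936, np.int32(463)), (0.6675, -0.059, 0.015, 0.013, -88.2, 0.0741, np.int32(33)), (0.6532, 0.0394, 0.015, 0.012, 1.9, 0.074, np.int32(38))]
```

Request:
jog_arm:
  steps:
    - [[0,0,3],[-0.2,-0.12,-0.04],1]
    - [[0,0,3],[-0.392,-0.243,-0.04],1]
    - [[0,0,3],[-0.392,-0.243,-0.04],1]
    - [[0,0,3],[-0.392,-0.243,-0.04],1]
    - [[0,0,3],[-0.392,-0.243,-0.04],1]
    - [[0,0,3],[-0.392,-0.243,-0.04],1]
    - [[0,0,3],[-0.392,-0.243,-0.04],1]
    - [[0,0,3],[-0.392,-0.243,-0.04],1]
    - [[0,0,6.2],[-0.603,-0.597,-0.04],1]
    - [[0,0,6.2],[-0.603,-0.597,-0.04],1]
    - [[0,0,6.2],[-0.603,-0.597,-0.04],1]
    - [[0,0,6.2],[-0.603,-0.597,-0.04],1]

```text
time: 1.65
position: [0.5606, 0.056, 0.2713]
tool_rot: [[-0.921, 0.39, 0.0], [0.39, 0.921, 0.0], [0.0, 0.0, -1.0]]
force: [1.5, -0.1, -0.4]
width: 0.0853
gripper_force: 0.0
```

Run:
```python
from h import *
go(.60,-.1,.27,67); go(.520,-.353,.26,65); print(r.state()['joint_pos'].round())
```

```text
turn [0.0, -0.0, 0.0] shift [-0.0971, -0.1283, 0.0012] rel 76
turn [0.0, -0.0, 2.0] shift [-0.1221, -0.3925, 0.0112] rel 99
[-28.  15.  19. 103.  -5.  63.  60.]
```

Request:
jog_arm:
  steps:
    - [[0,0,0],[-0.097,-0.128,0],1]
    - [[0,0,0],[-0.097,-0.128,0],1]
    - [[0,0,0],[-0.097,-0.128,0],1]
    - [[0,0,2],[-0.122,-0.39,0.01],1]
    - [[0,0,2],[-0.122,-0.39,0.01],1]
    - [[0,0,2],[-0.122,-0.39,0.01],1]
    - [[0,0,2],[-0.122,-0.39,0.01],1]
    - [[0,0,2],[-0.122,-0.39,0.01],1]
    - [[0,0,2],[-0.122,-0.39,0.01],1]
    - [[0,0,2],[-0.122,-0.39,0.01],1]
    - [[0,0,2],[-0.122,-0.39,0.01],1]
    - [[0,0,2],[-0.122,-0.39,0.01],1]

```text
time: 3.15
position: [0.5213, -0.3475, 0.2613]
tool_rot: [[-0.907, 0.42, 0.0], [0.42, 0.907, 0.0], [-0.0, 0.0, -1.0]]
force: [0.3, 0.7, 0.5]
width: 0.0851
gripper_force: 0.0
```

Run:
```python
from h import *
go(.520,-.353,.170,65);print(r.state()['joint_pos'].round(),r.state()['position'])
```

```text
turn [0.0, 0.0, 0.1] shift [-0.0011, -0.0056, 0.0913] rel 99
[  7.  23.  28.  96. -12.  64. 104.] [ 0.52134342 -0.34754136  0.26132663]
```

Request:
jog_arm:
  steps:
    - [[0,0,0],[-0.001,-0.0055,0.04],1]
    - [[0,0,0],[-0.001,-0.0055,0.08],1]
    - [[0,0,0],[-0.001,-0.0055,0.091],1]
    - [[0,0,0],[-0.001,-0.0055,0.091],1]
    - [[0,0,0],[-0.001,-0.0055,0.091],0.6]
    - [[0,0,0],[-0.001,-0.0055,0.091],0.4]
    - [[0,0,0],[-0.001,-0.0055,0.091],0.3]
    - [[0,0,0],[-0.001,-0.0055,0.091],0.1]
    - [[0,0,0],[-0.001,-0.0055,0.091],0]
    - [[0,0,0],[-0.001,-0.0055,0.091],0]
    - [[0,0,0],[-0.001,-0.0055,0.091],0]
    - [[0,0,0],[-0.001,-0.0055,0.091],0]
  grip_force: 50

```text
time: 4.65
position: [0.5197, -0.3536, 0.1709]
tool_rot: [[-0.907, 0.422, 0.001], [0.422, 0.907, 0.001], [-0.0, 0.001, -1.0]]
force: [-0.9, 3.2, 5.9]
width: 0.0127
gripper_force: 50.4
```

Request:
jog_arm:
  steps:
    - [[0,0,9],[0,0,0],0]
    - [[0,0,18],[0,0,0],0]
    - [[0,0,27],[0,0,0],0]
    - [[0,0,36],[0,0,0],0]
    - [[0,0,45],[0,0,0],0]
    - [[0,0,54],[0,0,0],0]
    - [[0,0,63],[0,0,0],0]
    - [[0,0,70],[0,0,0],0]
    - [[0,0,70],[0,0,0],0]
    - [[0,0,70],[0,0,0],0]

```text
time: 5.9
position: [0.5217, -0.3524, 0.1709]
tool_rot: [[0.085, 0.996, 0.003], [0.996, -0.085, 0.002], [0.002, 0.003, -1.0]]
force: [4.4, 5.0, 5.0]
width: 0.0127
gripper_force: 50.3
```

Request:
jog_arm:
  steps:
    - [[0,0,9],[0,0,0],0]
    - [[0,0,18],[0,0,0],0]
    - [[0,0,27],[0,0,0],0]
    - [[0,0,36],[0,0,0],0]
    - [[0,0,45],[0,0,0],0]
    - [[0,0,54],[0,0,0],0]
    - [[0,0,63],[0,0,0],0]
    - [[0,0,70],[0,0,0],0]
    - [[0,0,70],[0,0,0],0]
    - [[0,0,70],[0,0,0],0]

```text
time: 7.15
position: [0.5236, -0.3539, 0.171]
tool_rot: [[0.965, 0.262, 0.006], [0.262, -0.965, -0.002], [0.005, 0.004, -1.0]]
force: [10.0, -1.1, -1.0]
width: 0.0128
gripper_force: 49.6
```

Run:
```python
from h import *
s=r.state();print(s['joint_pos'].round(),s['position'],s['width'],s['torque'],np.degrees(np.arctan2(s['tool_rot'][1,1],s['tool_rot'][0,1])))
```

```text
[-12.  41.  61. 102. -41.  62. -11.] [ 0.52357193 -0.3538735   0.17095803] 0.012811168987073072 [-0.05761973 -1.98360163 -0.1279867 ] -74.81785997173971
```

Now I'll release, lift straight up, move aside and look.

Request:
jog_arm:
  steps:
    - [[0,0,0],[0,0,0],0.3]
    - [[0,0,0],[0,0,0],0.8]
    - [[0,0,0],[0,0,0],1]
    - [[0,0,0],[0,0,0],1]
    - [[0,0,0],[0,0,-0.03],1]
    - [[0,0,0],[0,0,-0.07],1]
    - [[0,0,0],[-0.05,0,-0.12],1]
    - [[0,0,0],[-0.05,-0.06,-0.12],1]
    - [[0,0,0],[-0.05,-0.12,-0.12],1]
    - [[0,0,0],[-0.05,-0.18,-0.12],1]
    - [[0,0,0],[-0.05,-0.18,-0.12],1]

```text
time: 8.52
position: [0.4239, -0.1904, 0.2896]
tool_rot: [[0.965, 0.263, -0.001], [0.263, -0.965, 0.002], [-0.0, -0.003, -1.0]]
force: [-0.6, 0.4, 0.7]
width: 0.0857
gripper_force: 0.0
```

Run:
```python
from h import *
print(r.state()['position'])
im,d=save('top','top2');W=cloud('top',d)
print('nut',rects(W,.18,.2,.46,.58,-.42,-.3,10))
cv2.imwrite('pics/nut2.png',cv2.resize(im[215:285,375:465,::-1],None,fx=6,fy=6,interpolation=cv2.INTER_CUBIC))
g=im.astype(np.float32).mean(2); c=np.array([.5203,-.3531])
for z,R in((.19,(.02,.025)),(.14,(.032,.035,.037))):
  for R_ in R:
    A=np.arange(-220,-120,4); p=proj('top',[[c[0]+R_*np.cos(np.radians(a)),c[1]+R_*np.sin(np.radians(a)),z] for a in A])
    print(z,R_,[int(cv2.getRectSubPix(g,(1,1),(float(q[0]),float(q[1])))[0,0]) for q in p])
```

```text
[ 0.42392418 -0.19042298  0.28956688]
nut [(0.5201, -0.3534, 0.056, 0.016, 15.1, 0.1891, np.int32(196))]
0.19 0.02 [115, 107, 102, 91, 79, 65, 63, 63, 68, 82, 98, 106, 103, 91, 75, 73, 90, 100, 107, 110, 112, 111, 112, 113, 115]
0.19 0.025 [112, 107, 102, 84, 69, 58, 57, 57, 57, 62, 79, 99, 102, 88, 72, 71, 91, 108, 119, 128, 138, 144, 149, 154, 159]
0.14 0.032 [117, 118, 117, 115, 117, 118, 119, 118, 117, 116, 117, 113, 99, 74, 47, 46, 61, 64, 71, 89, 103, 98, 72, 73, 94]
0.14 0.035 [114, 114, 118, 114, 115, 115, 115, 117, 117, 116, 116, 115, 106, 79, 50, 57, 67, 70, 72, 82, 85, 74, 70, 86, 106]
0.14 0.037 [108, 108, 116, 112, 115, 112, 113, 115, 112, 113, 113, 116, 110, 86, 59, 72, 77, 77, 74, 76, 80, 79, 83, 100, 109]
```

View pics/nut2.png

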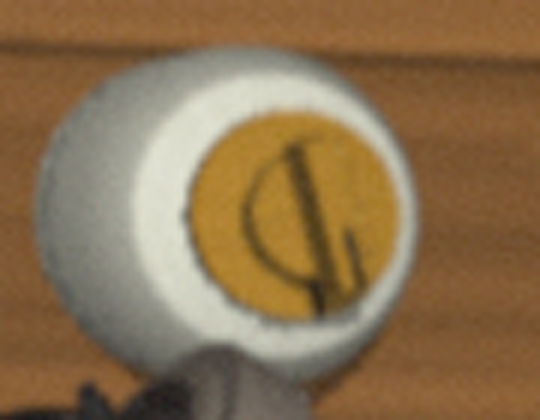

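Nut crop: the mark at (355,265) sits over the collar line at (318,300) once parallax is allowed for (mark −165°, line −164°). On to the pile.

```bash
cat >> h.py <<'E'
def tubp(u,v=0):
    a=np.radians(-5.2); return np.array([.4823,.3228])+u*np.array([np.cos(a),np.sin(a)])+v*np.array([-np.sin(a),np.cos(a)])
E
python3 - <<'E'
from h import *
W=cloud('top',np.load('pics/top2.npy'))
print('upper',rects(W,.127,.14,.4,.75,-.15,.15))
go(.596,-.0173,.22,5.8)
E
```

```text
upper [(0.5958, -0.0173, 0.169, 0.032, -84.1, 0.1328, np.int32(1028)), (0.5194, -0.0288, 0.17, 0.034, -80.2, 0.1331, np.int32(1069))]
turn [-0.2, -0.2, -80.6] shift [0.2118, -0.1208, 0.0698] rel 7
```

Request:
jog_arm:
  steps:
    - [[0,0,-10],[0.06,-0.03,0],0.6]
    - [[0,0,-20],[0.12,-0.06,0],0.6]
    - [[0,0,-30],[0.17,-0.09,0],0.6]
    - [[0,0,-40],[0.212,-0.121,0],0.6]
    - [[0,0,-50],[0.212,-0.121,0],0.6]
    - [[0,0,-60],[0.212,-0.121,0.02],0.6]
    - [[0,0,-70],[0.212,-0.121,0.04],0.6]
    - [[0,0,-80],[0.212,-0.121,0.07],0.6]
    - [[-0.2,-0.2,-80.6],[0.212,-0.121,0.07],0.6]
    - [[-0.2,-0.2,-80.6],[0.212,-0.121,0.07],0.6]
    - [[-0.2,-0.2,-80.6],[0.212,-0.121,0.07],0.6]
    - [[-0.2,-0.2,-80.6],[0.212,-0.121,0.07],0.6]

```text
time: 10.07
position: [0.5982, -0.0214, 0.2211]
tool_rot: [[-0.097, 0.995, 0.002], [0.995, 0.097, -0.004], [-0.005, 0.002, -1.0]]
force: [0.2, 0.1, -1.1]
width: 0.0512
gripper_force: 0.0
```

Run:
```python
from h import *
print(r.state()['position'],r.state()['width']); go(.5958,-.0173,.119,5.8)
W=cloud('top',save('top','t3')[1])
print('upper',rects(W,.127,.14,.4,.75,-.15,.15))
W=cloud('side',save('side','s3')[1])
print('upper side',rects(W,.127,.14,.4,.75,-.15,.15))
```

```text
[ 0.59816252 -0.02143625  0.2210968 ] 0.051199655844379105
turn [0.1, 0.3, -0.2] shift [0.0048, -0.0021, 0.1021] rel 7
upper [(0.5315, -0.0957, 0.035, 0.033, -84.0, 0.1325, np.int32(191))]
upper side [(0.5962, -0.016, 0.172, 0.032, -84.3, 0.1326, np.int32(502)), (0.5207, -0.0266, 0.171, 0.032, -80.3, 0.1325, np.int32(505))]
```

Request:
jog_arm:
  steps:
    - [[0,0.2,0],[0.005,-0.002,0.05],0.6]
    - [[0,0.2,0],[0.005,-0.002,0.09],0.6]
    - [[0,0.2,0],[0.005,-0.002,0.102],0.6]
    - [[0,0.2,0],[0.005,-0.002,0.102],0.6]
    - [[0,0.2,0],[0.005,-0.002,0.102],0.45]
    - [[0,0.2,0],[0.005,-0.002,0.102],0.3]
    - [[0,0.2,0],[0.005,-0.002,0.102],0.2]
    - [[0,0.2,0],[0.005,-0.002,0.102],0.1]
    - [[0,0.2,0],[0.005,-0.002,0.102],0]
    - [[0,0.2,0],[0.005,-0.002,0.102],0]
    - [[0,0.2,0],[0.005,-0.002,0.102],0]
  grip_force: 80

```text
time: 11.55
position: [0.5964, -0.0173, 0.1203]
tool_rot: [[-0.098, 0.995, 0.003], [0.995, 0.098, -0.0], [-0.001, 0.003, -1.0]]
force: [-1.3, 0.1, 6.1]
width: 0.0298
gripper_force: 79.1
```

Request:
jog_arm:
  steps:
    - [[0,0,0],[0,0,-0.01],0]
    - [[0,0,0],[0,0,-0.03],0]
    - [[0,0,0],[0,0,-0.06],0]
    - [[0,0,0],[0,0,-0.1],0]
    - [[0,0,0],[0,0,-0.12],0]
    - [[0,0,0],[0,0,-0.12],0]

```text
time: 12.3
position: [0.5964, -0.0173, 0.2409]
tool_rot: [[-0.098, 0.995, 0.005], [0.995, 0.098, -0.0], [-0.001, 0.005, -1.0]]
force: [0.7, 0.7, -3.3]
width: 0.0298
gripper_force: 79.7
```

Run:
```python
from h import *
s=r.state();print(s['position'],s['width'],s['force']); p=tubp(.096);go(*p,.24,-5.2)
W=cloud('side',save('side','s4')[1])
print('upper side',rects(W,.127,.14,.4,.75,-.15,.15)); print('held',rects(W,.2,.26,.4,.75,-.15,.15))
```

```text
[ 0.59636054 -0.01727364  0.24090956] 0.02980239633160705 [ 0.73625712  0.72921656 -3.30567601]
turn [0.3, 0.0, 10.8] shift [0.3316, 0.014, 0.0008] rel -34
upper side [(0.5203, -0.0256, 0.169, 0.032, -80.7, 0.1326, np.int32(506))]
held [(0.5965, -0.0161, 0.174, 0.056, 86.6, 0.2532, np.int32(548))]
```

Request:
jog_arm:
  steps:
    - [[0,0,1],[0.03,0,0],0]
    - [[0,0,3],[0.08,0,0],0]
    - [[0,0,5],[0.14,0.003,0],0]
    - [[0,0,7],[0.2,0.007,0],0]
    - [[0,0,9],[0.25,0.01,0],0]
    - [[0,0,10.8],[0.3,0.014,0],0]
    - [[0.2,0,10.8],[0.332,0.014,0],0]
    - [[0.2,0,10.8],[0.332,0.014,0],0]
    - [[0.2,0,10.8],[0.332,0.014,0.05],0]
    - [[0.2,0,10.8],[0.332,0.014,0.1],0]
    - [[0.2,0,10.8],[0.332,0.014,0.15],0]
    - [[0.2,0,10.8],[0.332,0.014,0.15],0]

```text
time: 13.85
position: [0.5733, 0.3118, 0.0836]
tool_rot: [[0.092, 0.996, -0.011], [0.996, -0.092, -0.007], [-0.008, -0.01, -1.0]]
force: [-1.3, -0.2, -3.0]
width: 0.0297
gripper_force: 80.4
```

Run:
```python
from h import *
s=r.state();print(s['position'],s['width'],s['force'],s['gripper_force']); p=tubp(.096);go(*p,.009,-5.2)
W=cloud('top',save('top','t5')[1])
print('held',rects(W,.09,.13,.4,.75,.15,.5)); print('tub',rects(W,.03,.055,.3,.75,.15,.5)); print('p',p)
W=cloud('side',save('side','s5')[1])
print('held',rects(W,.085,.13,.4,.75,.15,.5)); print('tub',rects(W,.03,.046,.3,.65,.15,.5))
```

```text
[0.57333648 0.31180192 0.08360149] 0.02972521752348192 [-1.2679606  -0.22089937 -2.99919699] 80.42062282562256
turn [-0.6, 0.4, -0.1] shift [0.0033, 0.0051, 0.0745] rel -34
held [(0.7393, 0.2173, 0.053, 0.02, -89.6, 0.1124, np.int32(202)), (0.5669, 0.267, 0.084, 0.057, 81.0, 0.0964, np.int32(556))]
tub [(0.7358, 0.2096, 0.045, 0.012, -68.8, 0.0425, np.int32(48)), (0.4814, 0.3131, 0.284, 0.195, -5.4, 0.0409, np.int32(746))]
p [0.5779049  0.31409927]
held [(0.74, 0.2249, 0.048, 0.02, 89.3, 0.1086, np.int32(333)), (0.5583, 0.2465, 0.033, 0.008, 83.3, 0.0986, np.int32(54)), (0.5802, 0.3337, 0.132, 0.06, 73.3, 0.0989, np.int32(1384))]
tub [(0.6121, 0.2194, 0.027, 0.009, 75.3, 0.0402, np.int32(46)), (0.4003, 0.265, 0.272, 0.139, -45.0, 0.0398, np.int32(1005)), (0.565, 0.3957, 0.242, 0.119, -40.7, 0.0404, np.int32(1192))]
```

Request:
jog_arm:
  steps:
    - [[-0.6,0.4,0],[0.003,0.005,0.03],0]
    - [[-0.6,0.4,0],[0.003,0.005,0.05],0]
    - [[-0.6,0.4,0],[0.003,0.005,0.065],0]
    - [[-0.6,0.4,0],[0.003,0.005,0.072],0]
    - [[-0.6,0.4,0],[0.003,0.005,0.076],0]
    - [[-0.6,0.4,0],[0.003,0.005,0.077],0]
    - [[-0.6,0.4,0],[0.003,0.005,0.077],0]

```text
time: 14.82
position: [0.582, 0.3172, 0.0113]
tool_rot: [[0.09, 0.996, 0.009], [0.996, -0.09, 0.005], [0.006, 0.008, -1.0]]
force: [-0.6, 0.6, -2.0]
width: 0.0296
gripper_force: 80.5
```

Request:
jog_arm:
  steps:
    - [[0,0,0],[0,0,0.003],0]
    - [[0,0,0],[0,0,0.006],0]
    - [[0,0,0],[0,0,0.006],0]
    - [[0,0,0],[0,0,0.006],0]

```text
time: 15.32
position: [0.582, 0.3172, 0.006]
tool_rot: [[0.09, 0.996, 0.008], [0.996, -0.09, 0.006], [0.007, 0.007, -1.0]]
force: [-2.6, -1.2, 6.3]
width: 0.0297
gripper_force: 84.9
```

Request:
jog_arm:
  steps:
    - [[0,0,0],[0,0,0],0.42]
    - [[0,0,0],[0,0,0],0.45]
    - [[0,0,0],[0,0,0],0.5]
    - [[0,0,0],[0,0,-0.01],0.5]
    - [[0,0,0],[0,0,-0.05],0.5]
    - [[0,0,0],[0,0,-0.1],0.5]
    - [[0,0,0],[0,0,-0.16],0.6]
    - [[0,0,0],[0,0,-0.22],0.6]
    - [[0,0,0],[0,0,-0.22],0.6]
    - [[0,0,0],[0,0,-0.22],0.6]

```text
time: 16.58
position: [0.5796, 0.316, 0.225]
tool_rot: [[0.09, 0.996, 0.008], [0.996, -0.09, 0.006], [0.006, 0.007, -1.0]]
force: [0.4, -1.0, -0.2]
width: 0.0514
gripper_force: 0.0
```

Run:
```python
from h import *
s=r.state();print(s['position'],s['width'])
W=cloud('top',save('top','t6')[1])
U=rects(W,.127,.14,.4,.75,-.15,.15);print('upper',U);print('tub bars',rects(W,.013,.024,.36,.62,.2,.45,100))
W=cloud('side',save('side','s6')[1]);print('side tub bars',rects(W,.013,.024,.36,.62,.2,.45,100))
print('side upper',rects(W,.127,.14,.4,.75,-.15,.15))
go(U[0][0],U[0][1],.23,U[0][4]+90)
```

```text
[0.57959766 0.31602808 0.22500083] 0.05141939795912459
upper [(0.5195, -0.0288, 0.17, 0.034, -80.2, 0.1331, np.int32(1070))]
tub bars [(0.5809, 0.3127, 0.163, 0.035, 84.9, 0.0178, np.int32(873))]
side tub bars [(0.5088, 0.2302, 0.276, 0.111, 20.0, 0.0184, np.int32(572)), (0.5829, 0.3164, 0.169, 0.033, 84.7, 0.0175, np.int32(1329)), (0.5504, 0.4234, 0.139, 0.003, -5.3, 0.0189, np.int32(313))]
side upper [(0.5205, -0.0267, 0.169, 0.032, -80.7, 0.1325, np.int32(502))]
turn [0.3, -0.2, -15.0] shift [-0.3485, -0.0281, -0.0082] rel 13
```

Request:
jog_arm:
  steps:
    - [[0,0,-3],[-0.06,0,-0.008],0.6]
    - [[0,0,-6],[-0.12,-0.01,-0.008],0.6]
    - [[0,0,-9],[-0.18,-0.015,-0.008],0.6]
    - [[0,0,-12],[-0.24,-0.02,-0.008],0.6]
    - [[0,0,-15],[-0.3,-0.028,-0.008],0.6]
    - [[0.3,-0.2,-15],[-0.335,-0.028,-0.008],0.6]
    - [[0.3,-0.2,-15],[-0.348,-0.028,-0.008],0.6]
    - [[0.3,-0.2,-15],[-0.348,-0.028,0.02],0.6]
    - [[0.3,-0.2,-15],[-0.348,-0.028,0.05],0.6]
    - [[0.3,-0.2,-15],[-0.348,-0.028,0.06],0.6]
    - [[0.3,-0.2,-15],[-0.348,-0.028,0.06],0.6]
    - [[0.3,-0.2,-15],[-0.348,-0.028,0.06],0.6]

```text
time: 18.18
position: [0.5219, -0.0275, 0.1635]
tool_rot: [[-0.171, 0.985, 0.004], [0.985, 0.171, 0.001], [0.001, 0.004, -1.0]]
force: [0.5, -0.3, 0.8]
width: 0.0512
gripper_force: 0.0
```

Run:
```python
from h import *
s=r.state();print(s['position'],s['width'])
W=cloud('side',save('side','s7')[1]);print('side upper',rects(W,.127,.14,.4,.75,-.15,.15))
go(.5198,-.0277,.119,9.5)
```

```text
[ 0.52194529 -0.02752998  0.16351338] 0.05120202753304404
side upper [(0.5206, -0.0269, 0.17, 0.032, -80.5, 0.1325, np.int32(504))]
turn [0.3, -0.0, 0.3] shift [0.0002, -0.0024, 0.0446] rel 13
```

Request:
jog_arm:
  steps:
    - [[0.2,0,0.3],[0,-0.0015,0.025],0.6]
    - [[0.2,0,0.3],[0,-0.0015,0.044],0.6]
    - [[0.2,0,0.3],[0,-0.0015,0.044],0.6]
    - [[0.2,0,0.3],[0,-0.0015,0.044],0.45]
    - [[0.2,0,0.3],[0,-0.0015,0.044],0.3]
    - [[0.2,0,0.3],[0,-0.0015,0.044],0.1]
    - [[0.2,0,0.3],[0,-0.0015,0.044],0]
    - [[0.2,0,0.3],[0,-0.0015,0.044],0]
    - [[0.2,0,0.3],[0,-0.0015,0.044],0]
    - [[0.2,0,0.3],[0,-0.0015,0.044],0]

```text
time: 19.48
position: [0.5203, -0.0281, 0.1198]
tool_rot: [[-0.165, 0.986, 0.001], [0.986, 0.165, 0.001], [0.001, 0.001, -1.0]]
force: [-2.3, 0.1, 6.2]
width: 0.0297
gripper_force: 79.6
```

Request:
jog_arm:
  steps:
    - [[0,0,0],[0,0,-0.01],0]
    - [[0,0,0],[0,0,-0.03],0]
    - [[0,0,0],[0,0,-0.06],0]
    - [[0,0,0],[0,0,-0.1],0]
    - [[0,0,0],[0,0,-0.12],0]
    - [[0,0,0],[0,0,-0.12],0]
    - [[0,0,0],[0,0,-0.12],0]

```text
time: 20.35
position: [0.5192, -0.0278, 0.2379]
tool_rot: [[-0.166, 0.986, -0.002], [0.986, 0.166, 0.001], [0.001, -0.002, -1.0]]
force: [0.1, 0.0, -3.6]
width: 0.0296
gripper_force: 79.9
```

Run:
```python
from h import *
s=r.state();print(s['position'],s['width'],s['force']); p=tubp(.032);go(*p,.24,-5.2);print(p)
```

```text
[ 0.5191592  -0.02782108  0.23792989] 0.029612326765331255 [ 0.06037554  0.03793486 -3.59626685]
turn [-0.1, -0.1, 14.7] shift [0.3437, 0.0527, -0.0018] rel -37
[0.5141683  0.31989976]
```

Request:
jog_arm:
  steps:
    - [[0,0,2],[0.03,0,0],0]
    - [[0,0,5],[0.08,0.01,0],0]
    - [[0,0,8],[0.14,0.02,0],0]
    - [[0,0,10],[0.2,0.03,0],0]
    - [[0,0,12],[0.25,0.04,0],0]
    - [[0,0,14.7],[0.3,0.05,0],0]
    - [[0,0,14.7],[0.344,0.052,0],0]
    - [[0,0,14.7],[0.344,0.052,0],0]
    - [[0,0,14.7],[0.344,0.052,0.05],0]
    - [[0,0,14.7],[0.344,0.052,0.1],0]
    - [[0,0,14.7],[0.344,0.052,0.15],0]
    - [[0,0,14.7],[0.344,0.052,0.175],0]

```text
time: 21.85
position: [0.5121, 0.3174, 0.0599]
tool_rot: [[0.091, 0.996, -0.005], [0.996, -0.091, -0.004], [-0.004, -0.005, -1.0]]
force: [0.3, -0.3, -3.0]
width: 0.03
gripper_force: 79.8
```

Request:
jog_arm:
  steps:
    - [[0,0,0],[0,0,0],0]
    - [[0,0,0],[0,0,0],0]
    - [[0,0,0],[0,0,0],0]

```text
time: 22.22
position: [0.5151, 0.3202, 0.0654]
tool_rot: [[0.091, 0.996, 0.001], [0.996, -0.091, 0.002], [0.002, 0.001, -1.0]]
force: [-0.5, 0.1, -2.2]
width: 0.0299
gripper_force: 79.9
```

Run:
```python
from h import *
s=r.state();print(s['position'],s['width'],s['force'],s['gripper_force']); p=tubp(.032);go(*p,.006,-5.2)
```

```text
[0.51513791 0.32022068 0.06538405] 0.029944232022327624 [-0.4567066   0.14059756 -2.24469126] 79.87248659133911
turn [0.1, -0.1, 0.0] shift [-0.0005, -0.001, 0.0594] rel -37
```

Request:
jog_arm:
  steps:
    - [[0,0,0],[0,0,0.03],0]
    - [[0,0,0],[0,0,0.05],0]
    - [[0,0,0],[0,0,0.057],0]
    - [[0,0,0],[0,0,0.06],0]
    - [[0,0,0],[0,0,0.06],0]
    - [[0,0,0],[0,0,0.06],0]

```text
time: 22.98
position: [0.5138, 0.3198, 0.0059]
tool_rot: [[0.091, 0.996, -0.002], [0.996, -0.091, 0.002], [0.002, -0.002, -1.0]]
force: [-6.9, -2.3, 11.9]
width: 0.0297
gripper_force: 90.8
```

Request:
jog_arm:
  steps:
    - [[0,0,0],[0,0,0],0.42]
    - [[0,0,0],[0,0,0],0.45]
    - [[0,0,0],[0,0,0],0.5]
    - [[0,0,0],[0,0,-0.01],0.5]
    - [[0,0,0],[0,0,-0.05],0.5]
    - [[0,0,0],[0,0,-0.1],0.5]
    - [[0,0,0],[0,0,-0.16],0.6]
    - [[0,0,0],[0,0,-0.22],0.6]
    - [[0,0,0],[0,0,-0.22],0.6]
    - [[0,0,0],[0,0,-0.22],0.6]

```text
time: 24.22
position: [0.5138, 0.3198, 0.2239]
tool_rot: [[0.09, 0.996, -0.001], [0.996, -0.09, 0.001], [0.001, -0.001, -1.0]]
force: [0.1, 0.5, 0.4]
width: 0.0514
gripper_force: 0.0
```

Run:
```python
from h import *
s=r.state();print(s['position'],s['width'])
W=cloud('top',save('top','t8')[1])
U=rects(W,.115,.126,.4,.75,-.15,.15);print('lower',U);print('tub bars',rects(W,.013,.024,.36,.62,.2,.45,100))
W=cloud('side',save('side','s8')[1]);print('side tub bars',rects(W,.013,.024,.36,.62,.2,.45,300))
print('side lower',rects(W,.115,.126,.4,.75,-.15,.15))
go(U[0][0],U[0][1],.23,U[0][4]-90)
```

```text
[0.513786   0.31982209 0.22394042] 0.05135653973947787
lower [(0.5702, -0.0758, 0.172, 0.032, 9.8, 0.1208, np.int32(1016)), (0.5543, 0.0272, 0.172, 0.032, 5.6, 0.1209, np.int32(1023))]
tub bars [(0.5811, 0.3155, 0.169, 0.034, 85.0, 0.0179, np.int32(867)), (0.5119, 0.315, 0.164, 0.032, 85.0, 0.0179, np.int32(824))]
side tub bars [(0.5091, 0.2297, 0.276, 0.111, 19.9, 0.0186, np.int32(577)), (0.5829, 0.3168, 0.168, 0.032, 84.8, 0.0175, np.int32(1320)), (0.5152, 0.3197, 0.171, 0.033, 85.1, 0.0175, np.int32(1437)), (0.5497, 0.4228, 0.141, 0.004, -5.3, 0.0184, np.int32(314))]
side lower [(0.6486, -0.0598, 0.032, 0.013, -76.3, 0.1207, np.int32(44)), (0.4955, -0.0859, 0.034, 0.015, -82.6, 0.1201, np.int32(52)), (0.62, 0.0371, 0.041, 0.019, -56.9, 0.1202, np.int32(71)), (0.4944, 0.0285, 0.023, 0.019, -82.7, 0.1202, np.int32(49))]
turn [-0.1, 0.1, 75.0] shift [-0.3885, 0.0923, -0.0072] rel -73
```

Run:
```python
from h import *
go(.5545,.0275,.20,-84.3)
```

```text
turn [-0.1, 0.2, 79.1] shift [-0.287, 0.0675, 0.0227] rel -87
```

Request:
jog_arm:
  steps:
    - [[0,0,10],[-0.05,0.01,0],0.6]
    - [[0,0,20],[-0.1,0.02,0],0.6]
    - [[0,0,30],[-0.15,0.035,0],0.6]
    - [[0,0,40],[-0.2,0.045,0],0.6]
    - [[0,0,50],[-0.24,0.055,0],0.6]
    - [[0,0,60],[-0.27,0.067,0],0.6]
    - [[0,0,70],[-0.287,0.0675,0.01],0.6]
    - [[0,0.2,79],[-0.287,0.0675,0.02],0.6]
    - [[0,0.2,79],[-0.287,0.0675,0.04],0.6]
    - [[0,0.2,79],[-0.287,0.0675,0.06],0.6]
    - [[0,0.2,79],[-0.287,0.0675,0.06],0.6]
    - [[0,0.2,79],[-0.287,0.0675,0.06],0.6]

```text
time: 25.82
position: [0.5557, 0.0279, 0.1639]
tool_rot: [[0.995, 0.102, 0.002], [0.102, -0.995, 0.003], [0.002, -0.003, -1.0]]
force: [0.6, -0.3, 0.6]
width: 0.0511
gripper_force: 0.0
```

Run:
```python
from h import *
s=r.state();print(s['position'],s['width'],s['joint_pos'].round())
W=cloud('side',save('side','s9')[1]);print('side lower',rects(W,.114,.126,.4,.75,-.15,.15))
go(.5545,.0275,.108,-84.3)
```

```text
[0.5557411  0.02788718 0.16386218] 0.05112236721809272 [-53.  33.  60. 112. -35.  56. -60.]
side lower [(0.6209, -0.0657, 0.07, 0.036, 11.0, 0.1203, np.int32(223)), (0.5235, -0.0839, 0.073, 0.04, 5.0, 0.1202, np.int32(233)), (0.5558, 0.0285, 0.169, 0.037, 6.3, 0.1203, np.int32(698))]
turn [-0.2, -0.2, 0.2] shift [-0.0017, 0.0004, 0.0562] rel -87
```

Request:
jog_arm:
  steps:
    - [[-0.2,-0.1,0],[-0.001,0,0.03],0.6]
    - [[-0.2,-0.1,0],[-0.001,0,0.05],0.6]
    - [[-0.2,-0.1,0],[-0.001,0,0.056],0.6]
    - [[-0.2,-0.1,0],[-0.001,0,0.056],0.5]
    - [[-0.2,-0.1,0],[-0.001,0,0.056],0.35]
    - [[-0.2,-0.1,0],[-0.001,0,0.056],0.2]
    - [[-0.2,-0.1,0],[-0.001,0,0.056],0]
    - [[-0.2,-0.1,0],[-0.001,0,0.056],0]
    - [[-0.2,-0.1,0],[-0.001,0,0.056],0]
    - [[-0.2,-0.1,0],[-0.001,0,0.056],0]

```text
time: 27.12
position: [0.5553, 0.0277, 0.1089]
tool_rot: [[0.995, 0.101, 0.002], [0.101, -0.995, -0.0], [0.002, 0.001, -1.0]]
force: [-1.0, -0.7, 5.3]
width: 0.0297
gripper_force: 79.0
```

Request:
jog_arm:
  steps:
    - [[0,0,0],[0,0,-0.01],0]
    - [[0,0,0],[0,0,-0.03],0]
    - [[0,0,0],[0,0,-0.06],0]
    - [[0,0,0],[0,0,-0.1],0]
    - [[0,0,0],[0,0,-0.12],0]
    - [[0,0,0],[0,0,-0.12],0]
    - [[0,0,0],[0,0,-0.12],0]

```text
time: 28.0
position: [0.5537, 0.0285, 0.2266]
tool_rot: [[0.995, 0.102, -0.001], [0.102, -0.995, -0.0], [-0.001, 0.0, -1.0]]
force: [0.4, 1.2, -3.6]
width: 0.0297
gripper_force: 80.1
```

Run:
```python
from h import *
s=r.state();print(s['position'],s['width'],s['force']); p=tubp(-.032);go(*p,.228,-5.2);print(p)
```

```text
[0.55374165 0.02852468 0.22660746] 0.029686044777884977 [ 0.40378717  1.24955696 -3.63474617]
turn [-0.0, 0.1, -79.0] shift [-0.0725, -0.3062, -0.0014] rel -41
[0.4504317  0.32570024]
```

Request:
jog_arm:
  steps:
    - [[0,0,-8],[-0.01,-0.04,0],0]
    - [[0,0,-18],[-0.02,-0.08,0],0]
    - [[0,0,-28],[-0.03,-0.12,0],0]
    - [[0,0,-38],[-0.04,-0.16,0],0]
    - [[0,0,-48],[-0.05,-0.2,0],0]
    - [[0,0,-58],[-0.06,-0.24,0],0]
    - [[0,0,-68],[-0.07,-0.28,0],0]
    - [[0,0,-76],[-0.0725,-0.306,0],0]
    - [[0,0,-79],[-0.0725,-0.306,0],0]
    - [[0,0,-79],[-0.0725,-0.306,0.03],0]
    - [[0,0,-79],[-0.0725,-0.306,0.08],0]
    - [[0,0,-79],[-0.0725,-0.306,0.13],0]

```text
time: 29.5
position: [0.4506, 0.3247, 0.0949]
tool_rot: [[0.09, 0.996, -0.001], [0.996, -0.09, -0.002], [-0.002, -0.001, -1.0]]
force: [-0.4, 0.1, -3.0]
width: 0.03
gripper_force: 80.3
```

Request:
jog_arm:
  steps:
    - [[0,0,0],[0,0,0.02],0]
    - [[0,0,0],[0,0,0.03],0]
    - [[0,0,0],[0,0,0.03],0]
    - [[0,0,0],[0,0,0.03],0]

```text
time: 30.0
position: [0.4525, 0.3258, 0.0689]
tool_rot: [[0.09, 0.996, 0.002], [0.996, -0.09, 0.001], [0.001, 0.002, -1.0]]
force: [1.0, -0.1, -2.2]
width: 0.0295
gripper_force: 80.2
```

Run:
```python
from h import *
s=r.state();print(s['position'],s['width'],s['force'],s['gripper_force']); p=tubp(-.032);go(*p,.0065,-5.2)
```

```text
[0.45249521 0.32577243 0.06891384] 0.029537484851862424 [ 0.99093989 -0.07329058 -2.22555364] 80.16868829727173
turn [0.1, -0.1, 0.0] shift [-0.0003, -0.0022, 0.0624] rel -41
```

Request:
jog_arm:
  steps:
    - [[0,0,0],[0,-0.002,0.03],0]
    - [[0,0,0],[0,-0.002,0.05],0]
    - [[0,0,0],[0,-0.002,0.059],0]
    - [[0,0,0],[0,-0.002,0.0625],0]
    - [[0,0,0],[0,-0.002,0.0625],0]
    - [[0,0,0],[0,-0.002,0.0625],0]

```text
time: 30.75
position: [0.4496, 0.3251, 0.0059]
tool_rot: [[0.091, 0.996, 0.0], [0.996, -0.091, -0.0], [-0.0, 0.0, -1.0]]
force: [-4.1, -1.8, 6.3]
width: 0.0294
gripper_force: 84.9
```

Request:
jog_arm:
  steps:
    - [[0,0,0],[0,0,0],0.42]
    - [[0,0,0],[0,0,0],0.45]
    - [[0,0,0],[0,0,0],0.5]
    - [[0,0,0],[0,0,-0.01],0.5]
    - [[0,0,0],[0,0,-0.05],0.5]
    - [[0,0,0],[0,0,-0.1],0.5]
    - [[0,0,0],[0,0,-0.16],0.6]
    - [[0,0,0],[0,0,-0.2],0.6]
    - [[0,0,0],[0,0,-0.2],0.6]
    - [[0,0,0],[0,0,-0.2],0.6]

```text
time: 32.0
position: [0.4489, 0.3252, 0.2047]
tool_rot: [[0.09, 0.996, -0.0], [0.996, -0.09, -0.001], [-0.001, -0.0, -1.0]]
force: [-1.2, -0.2, -0.7]
width: 0.0512
gripper_force: 0.0
```

Run:
```python
from h import *
s=r.state();print(s['position'],s['width'])
W=cloud('top',save('top','t10')[1])
U=rects(W,.115,.126,.4,.75,-.15,.15);print('lower',U);print('tub bars',rects(W,.013,.024,.36,.62,.2,.45,100))
go(U[0][0],U[0][1],.20,U[0][4]-90)
```

```text
[0.44887926 0.32521117 0.20468796] 0.05123220380810605
lower [(0.5703, -0.0757, 0.172, 0.032, 9.8, 0.1207, np.int32(1018))]
tub bars [(0.5813, 0.3171, 0.171, 0.035, 85.1, 0.0178, np.int32(916)), (0.5123, 0.3191, 0.172, 0.032, 84.9, 0.018, np.int32(844)), (0.4475, 0.3175, 0.158, 0.032, 84.8, 0.018, np.int32(787))]
turn [0.0, 0.1, 75.0] shift [-0.3881, 0.1573, 0.0046] rel -73
```

Request:
jog_arm:
  steps:
    - [[0,0,10],[-0.06,0.025,0],0.6]
    - [[0,0,20],[-0.11,0.045,0],0.6]
    - [[0,0,30],[-0.16,0.065,0],0.6]
    - [[0,0,40],[-0.21,0.085,0],0.6]
    - [[0,0,50],[-0.26,0.105,0],0.6]
    - [[0,0,60],[-0.31,0.125,0],0.6]
    - [[0,0,70],[-0.36,0.145,0],0.6]
    - [[0,0,75],[-0.388,0.157,0],0.6]
    - [[0,0,75],[-0.388,0.157,0.02],0.6]
    - [[0,0,75],[-0.388,0.157,0.045],0.6]
    - [[0,0,75],[-0.388,0.157,0.045],0.6]
    - [[0,0,75],[-0.388,0.157,0.045],0.6]

```text
time: 33.55
position: [0.5706, -0.0747, 0.1601]
tool_rot: [[0.985, 0.172, -0.0], [0.172, -0.985, -0.001], [-0.001, 0.001, -1.0]]
force: [1.0, -0.4, 1.6]
width: 0.0517
gripper_force: 0.0
```

Run:
```python
from h import *
s=r.state();print(s['position'],s['width'],s['joint_pos'].round())
W=cloud('side',save('side','s11')[1]);print('side lower',rects(W,.114,.126,.4,.75,-.15,.15))
go(.5708,-.0755,.108,-80.2)
```

```text
[ 0.57062033 -0.07465574  0.16011372] 0.051664246320514216 [-41.  35.  60. 110. -36.  57. -45.]
side lower [(0.5719, -0.0754, 0.169, 0.038, 9.1, 0.1202, np.int32(539))]
turn [0.0, -0.0, 0.1] shift [-0.0004, 0.0006, 0.0526] rel -73
```

Request:
jog_arm:
  steps:
    - [[0,0,0],[0,0,0.03],0.6]
    - [[0,0,0],[0,0,0.047],0.6]
    - [[0,0,0],[0,0,0.052],0.6]
    - [[0,0,0],[0,0,0.052],0.5]
    - [[0,0,0],[0,0,0.052],0.35]
    - [[0,0,0],[0,0,0.052],0.2]
    - [[0,0,0],[0,0,0.052],0]
    - [[0,0,0],[0,0,0.052],0]
    - [[0,0,0],[0,0,0.052],0]
    - [[0,0,0],[0,0,0.052],0]

```text
time: 34.85
position: [0.5714, -0.0756, 0.1095]
tool_rot: [[0.985, 0.17, 0.002], [0.17, -0.985, -0.0], [0.002, 0.001, -1.0]]
force: [-1.5, 0.8, 4.0]
width: 0.0295
gripper_force: 78.8
```

Request:
jog_arm:
  steps:
    - [[0,0,0],[0,0,-0.01],0]
    - [[0,0,0],[0,0,-0.03],0]
    - [[0,0,0],[0,0,-0.06],0]
    - [[0,0,0],[0,0,-0.1],0]
    - [[0,0,0],[0,0,-0.12],0]
    - [[0,0,0],[0,0,-0.12],0]
    - [[0,0,0],[0,0,-0.12],0]

```text
time: 35.72
position: [0.57, -0.0747, 0.2271]
tool_rot: [[0.985, 0.171, -0.001], [0.171, -0.985, -0.0], [-0.001, -0.0, -1.0]]
force: [-0.4, 0.1, -3.1]
width: 0.0297
gripper_force: 79.8
```

Run:
```python
from h import *
s=r.state();print(s['position'],s['width'],s['force']); p=tubp(-.096);go(*p,.228,-5.2);print(p)
```

```text
[ 0.57004764 -0.0746623   0.22713735] 0.02966459368945973 [-0.44115417  0.06855292 -3.14260922]
turn [-0.1, 0.1, -75.0] shift [-0.1112, -0.4315, -0.0006] rel -46
[0.3866951  0.33150073]
```

Request:
jog_arm:
  steps:
    - [[0,0,-8],[-0.01,-0.04,0],0]
    - [[0,0,-18],[-0.025,-0.095,0],0]
    - [[0,0,-28],[-0.039,-0.15,0],0]
    - [[0,0,-38],[-0.053,-0.205,0],0]
    - [[0,0,-48],[-0.067,-0.26,0],0]
    - [[0,0,-58],[-0.081,-0.315,0],0]
    - [[0,0,-68],[-0.095,-0.37,0],0]
    - [[0,0,-75],[-0.109,-0.42,0],0]
    - [[0,0,-75],[-0.111,-0.4315,0],0]
    - [[0,0,-75],[-0.111,-0.4315,0.03],0]
    - [[0,0,-75],[-0.111,-0.4315,0.08],0]
    - [[0,0,-75],[-0.111,-0.4315,0.12],0]

```text
time: 37.22
position: [0.3874, 0.3293, 0.1055]
tool_rot: [[0.092, 0.996, -0.001], [0.996, -0.092, -0.003], [-0.003, -0.001, -1.0]]
force: [-0.3, 0.3, -4.0]
width: 0.0294
gripper_force: 80.0
```

Request:
jog_arm:
  steps:
    - [[0,0,0],[0,0,0.02],0]
    - [[0,0,0],[0,0,0.04],0]
    - [[0,0,0],[0,0,0.04],0]
    - [[0,0,0],[0,0,0.04],0]

```text
time: 37.72
position: [0.3883, 0.3304, 0.0682]
tool_rot: [[0.091, 0.996, 0.001], [0.996, -0.091, -0.001], [-0.001, 0.001, -1.0]]
force: [-0.3, 0.5, -3.6]
width: 0.0296
gripper_force: 80.0
```

Run:
```python
from h import *
s=r.state();print(s['position'],s['width'],s['force'],s['gripper_force']); p=tubp(-.096);go(*p,.007,-5.2)
```

```text
[0.38834604 0.33037223 0.068201  ] 0.029551517518194122 [-0.30619562  0.49246106 -3.56915575] 80.03070831298828
turn [0.0, 0.1, -0.0] shift [0.001, -0.0018, 0.0612] rel -46
```

Request:
jog_arm:
  steps:
    - [[0,0,0],[0.001,-0.001,0.03],0]
    - [[0,0,0],[0.001,-0.001,0.05],0]
    - [[0,0,0],[0.001,-0.001,0.057],0]
    - [[0,0,0],[0.001,-0.001,0.061],0]
    - [[0,0,0],[0.001,-0.001,0.061],0]
    - [[0,0,0],[0.001,-0.001,0.061],0]

```text
time: 38.48
position: [0.3874, 0.3323, 0.0076]
tool_rot: [[0.09, 0.996, 0.001], [0.996, -0.09, 0.0], [0.0, 0.001, -1.0]]
force: [0.3, 0.1, -3.4]
width: 0.0292
gripper_force: 80.1
```

Request:
jog_arm:
  steps:
    - [[0,0,0],[0,0,0],0.42]
    - [[0,0,0],[0,0,0],0.45]
    - [[0,0,0],[0,0,0],0.5]
    - [[0,0,0],[0,0,-0.01],0.5]
    - [[0,0,0],[0,0,-0.05],0.5]
    - [[0,0,0],[0,0,-0.1],0.5]
    - [[0,0,0],[0,0,-0.16],0.6]
    - [[0,0,0],[0,0,-0.2],0.6]
    - [[0,0,0],[0,0,-0.2],0.6]
    - [[0,0,0],[0,0,-0.2],0.6]

```text
time: 39.72
position: [0.3863, 0.3319, 0.2067]
tool_rot: [[0.09, 0.996, -0.0], [0.996, -0.09, -0.001], [-0.001, -0.0, -1.0]]
force: [0.8, 0.2, 0.1]
width: 0.0514
gripper_force: 0.0
```

Run:
```python
from h import *
s=r.state();print(s['position'],s['width'])
W=cloud('top',save('top','t12')[1])
print('grate',rects(W,.103,.115,.4,.75,-.2,.2,15));print('tub bars',rects(W,.013,.024,.34,.62,.2,.45,100))
W=cloud('side',save('side','s12')[1]);print('side grate',rects(W,.101,.115,.4,.75,-.2,.2,15))
```

```text
[0.38629489 0.3318853  0.20665796] 0.05135875385567395
grate [(0.7446, 0.1965, 0.015, 0.006, -33.2, 0.1076, np.int32(19)), (0.6186, -0.0215, 0.26, 0.05, -82.0, 0.1084, np.int32(1599)), (0.4978, -0.0343, 0.26, 0.052, -82.1, 0.1085, np.int32(1667))]
tub bars [(0.5209, 0.4205, 0.165, 0.003, -5.2, 0.019, np.int32(110)), (0.5812, 0.3172, 0.172, 0.035, 85.0, 0.018, np.int32(925)), (0.5123, 0.3193, 0.172, 0.032, 85.1, 0.018, np.int32(866)), (0.4481, 0.3245, 0.172, 0.032, 84.8, 0.0179, np.int32(892)), (0.3851, 0.3211, 0.152, 0.032, 84.9, 0.0181, np.int32(770))]
side grate [(0.6188, -0.0191, 0.264, 0.05, -81.9, 0.1083, np.int32(893)), (0.4993, -0.033, 0.264, 0.05, -82.2, 0.1081, np.int32(916))]
```

View pics/t12.png

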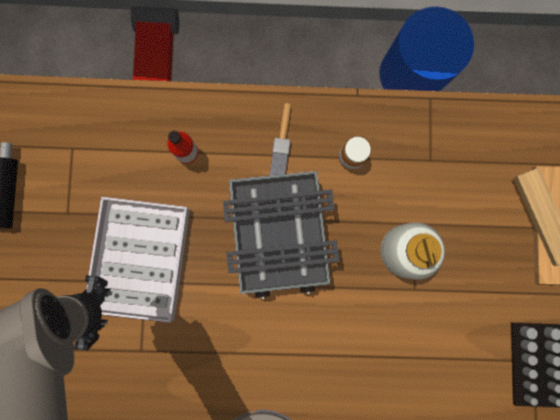

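Top view: four bars lie flat side by side in the tub, the bystanders are unmoved, and both grates are bare on the firebox (rows 204 and 257). Grates next.

Run:
```python
from h import *
go(.6187,-.0203,.2,8.0)
```

```text
turn [-0.1, 0.1, -13.2] shift [-0.3293, 0.2634, 0.0065] rel 10
```

Request:
jog_arm:
  steps:
    - [[0,0,-2],[-0.04,0.03,0],0.8]
    - [[0,0,-4],[-0.09,0.07,0],1]
    - [[0,0,-6],[-0.135,0.108,0],1]
    - [[0,0,-8],[-0.18,0.144,0],1]
    - [[0,0,-10],[-0.225,0.18,0],1]
    - [[0,0,-13.2],[-0.27,0.216,0],1]
    - [[0,0,-13.2],[-0.315,0.252,0],1]
    - [[0,0,-13.2],[-0.329,0.263,0],1]
    - [[0,0,-13.2],[-0.329,0.263,0.02],1]
    - [[0,0,-13.2],[-0.329,0.263,0.06],1]
    - [[0,0,-13.2],[-0.329,0.263,0.06],1]
    - [[0,0,-13.2],[-0.329,0.263,0.06],1]

```text
time: 41.32
position: [0.6189, -0.0181, 0.1474]
tool_rot: [[-0.141, 0.99, -0.0], [0.99, 0.141, -0.0], [-0.0, -0.0, -1.0]]
force: [-0.1, -0.0, 0.5]
width: 0.0853
gripper_force: 0.0
```

Run:
```python
from h import *
s=r.state();print(s['position'],s['width'])
W=cloud('side',save('side','s13')[1]);print('side grate',rects(W,.101,.115,.4,.75,-.2,.2,15))
go(.6187,-.0203,.089,8.0)
```

```text
[ 0.61890643 -0.01805473  0.14739478] 0.08527041008693975
side grate [(0.6192, -0.0206, 0.264, 0.05, -82.0, 0.1082, np.int32(895)), (0.4995, -0.0336, 0.264, 0.05, -82.1, 0.1081, np.int32(925))]
turn [0.1, 0.0, 0.1] shift [-0.0017, -0.0012, 0.0592] rel 10
```

Request:
jog_arm:
  steps:
    - [[0,0,0],[-0.002,0,0.03],1]
    - [[0,0,0],[-0.002,0,0.05],1]
    - [[0,0,0],[-0.002,0,0.058],1]
    - [[0,0,0],[-0.002,0,0.058],1]
    - [[0,0,0],[-0.002,0,0.058],0.8]
    - [[0,0,0],[-0.002,0,0.058],0.65]
    - [[0,0,0],[-0.002,0,0.058],0.5]
    - [[0,0,0],[-0.002,0,0.058],0.3]
    - [[0,0,0],[-0.002,0,0.058],0]
    - [[0,0,0],[-0.002,0,0.058],0]
    - [[0,0,0],[-0.002,0,0.058],0]
  grip_force: 100

```text
time: 42.75
position: [0.6189, -0.0216, 0.0904]
tool_rot: [[-0.139, 0.99, -0.0], [0.99, 0.139, 0.0], [0.0, -0.0, -1.0]]
force: [-4.1, 0.9, 9.8]
width: 0.0473
gripper_force: 102.3
```

Request:
jog_arm:
  steps:
    - [[0,0,0],[0,0,-0.01],0]
    - [[0,0,0],[0,0,-0.03],0]
    - [[0,0,0],[0,0,-0.06],0]
    - [[0,0,0],[0,0,-0.1],0]
    - [[0,0,0],[0,0,-0.13],0]
    - [[0,0,0],[0,0,-0.13],0]
    - [[0,0,0],[0,0,-0.13],0]

```text
time: 43.62
position: [0.6185, -0.0209, 0.2182]
tool_rot: [[-0.14, 0.99, -0.002], [0.99, 0.14, -0.0], [-0.0, -0.002, -1.0]]
force: [-0.7, -0.1, -7.4]
width: 0.0478
gripper_force: 105.4
```

Run:
```python
from h import *
s=r.state();print(s['position'],s['width'],s['force']); p=tubp(.058);go(*p,.22,-5.2);print(p)
W=cloud('side',save('side','s14')[1]);print('side held',rects(W,.21,.26,.4,.75,-.2,.2,15))
```

```text
[ 0.61845605 -0.02086632  0.21817063] 0.04775784773341331 [-0.71960967 -0.06781937 -7.43915796]
turn [-0.1, 0.0, 13.2] shift [0.346, -0.0303, -0.0018] rel -36
[0.5400613  0.31754331]
side held [(0.6209, -0.0174, 0.263, 0.076, -74.9, 0.2358, np.int32(1096))]
```

Request:
jog_arm:
  steps:
    - [[0,0,2],[0.03,-0.003,0],0]
    - [[0,0,4],[0.08,-0.007,0],0]
    - [[0,0,6],[0.13,-0.01,0],0]
    - [[0,0,8],[0.18,-0.015,0],0]
    - [[0,0,10],[0.23,-0.02,0],0]
    - [[0,0,12],[0.28,-0.025,0],0]
    - [[0,0,13.2],[0.32,-0.03,0],0]
    - [[0,0,13.2],[0.346,-0.03,0],0]
    - [[0,0,13.2],[0.346,-0.03,0.02],0]
    - [[0,0,13.2],[0.346,-0.03,0.07],0]
    - [[0,0,13.2],[0.346,-0.03,0.11],0]
    - [[0,0,13.2],[0.346,-0.03,0.12],0]

```text
time: 45.18
position: [0.5398, 0.3141, 0.0956]
tool_rot: [[0.092, 0.996, -0.005], [0.996, -0.092, -0.005], [-0.006, -0.004, -1.0]]
force: [-0.1, -0.6, -7.4]
width: 0.0476
gripper_force: 106.0
```

Request:
jog_arm:
  steps:
    - [[0,0,0],[0,0,0],0]
    - [[0,0,0],[0,0,0],0]
    - [[0,0,0],[0,0,0],0]

```text
time: 45.55
position: [0.5425, 0.3175, 0.1006]
tool_rot: [[0.09, 0.996, 0.002], [0.996, -0.09, 0.001], [0.001, 0.002, -1.0]]
force: [0.1, -0.1, -8.1]
width: 0.0477
gripper_force: 106.0
```

Run:
```python
from h import *
s=r.state();print(s['position'],s['width'],s['force'],s['gripper_force']); p=tubp(.058);go(*p,.038,-5.2)
W=cloud('side',save('side','s15')[1]);print('side held',rects(W,.105,.13,.4,.65,.15,.5,15))
```

```text
[0.54245925 0.31746145 0.10059738] 0.047652086750721405 [ 0.11601101 -0.09885031 -8.07954131] 106.00111484527588
turn [0.1, -0.1, 0.0] shift [-0.0002, -0.0025, 0.0626] rel -36
side held [(0.5111, 0.1994, 0.027, 0.012, -67.8, 0.1178, np.int32(44)), (0.5154, 0.2481, 0.033, 0.007, 85.0, 0.1175, np.int32(47)), (0.5503, 0.3565, 0.187, 0.075, 79.0, 0.118, np.int32(2468))]
```

Request:
jog_arm:
  steps:
    - [[0,0,0],[0,-0.001,0.03],0]
    - [[0,0,0],[0,-0.001,0.05],0]
    - [[0,0,0],[0,-0.001,0.058],0]
    - [[0,0,0],[0,-0.001,0.062],0]
    - [[0,0,0],[0,-0.001,0.0625],0]
    - [[0,0,0],[0,-0.001,0.0625],0]

```text
time: 46.35
position: [0.5409, 0.3171, 0.0375]
tool_rot: [[0.09, 0.996, 0.001], [0.996, -0.09, -0.0], [0.0, 0.001, -1.0]]
force: [-3.4, -1.7, 2.0]
width: 0.0475
gripper_force: 107.3
```

Run:
```python
from h import *
s=r.state();print(s['position'],s['width'],s['force'],s['gripper_force'])
W=cloud('side',save('side','s16')[1]);print('side held',rects(W,.05,.063,.4,.65,.15,.5,60))
```

```text
[0.54088122 0.31706667 0.03752569] 0.04748015948961879 [-3.38101499 -1.66860304  2.0023479 ] 107.25597023963928
side held [(0.5132, 0.2067, 0.035, 0.013, 85.1, 0.0547, np.int32(63)), (0.5508, 0.3639, 0.169, 0.075, 78.8, 0.0553, np.int32(1872))]
```

Contact; release.

Request:
jog_arm:
  steps:
    - [[0,0,0],[0,0,0],0.65]
    - [[0,0,0],[0,0,0],0.75]
    - [[0,0,0],[0,0,0],0.8]
    - [[0,0,0],[0,0,-0.01],0.8]
    - [[0,0,0],[0,0,-0.05],0.8]
    - [[0,0,0],[0,0,-0.1],0.8]
    - [[0,0,0],[0,0,-0.16],1]
    - [[0,0,0],[0,0,-0.16],1]
    - [[0,0,0],[0,0,-0.16],1]

```text
time: 47.52
position: [0.5402, 0.3174, 0.1968]
tool_rot: [[0.09, 0.996, 0.0], [0.996, -0.09, 0.0], [0.0, 0.0, -1.0]]
force: [-1.0, -0.4, -0.1]
width: 0.0856
gripper_force: 0.0
```

Run:
```python
from h import *
s=r.state();print(s['position'],s['width'])
W=cloud('side',save('side','s17')[1]);print('side tub grate',rects(W,.05,.063,.4,.65,.15,.5,60)); print('side grate',rects(W,.101,.115,.4,.75,-.2,.15,60))
W=cloud('top',save('top','t17')[1]);print('top grate',rects(W,.103,.115,.4,.75,-.2,.15,60)); print('tub grate',rects(W,.05,.063,.4,.65,.15,.5,60)); 
go(.4985,-.0335,.2,7.9)
```

```text
[0.54020017 0.31737128 0.19676158] 0.08556257089930783
side tub grate [(0.5421, 0.3172, 0.262, 0.051, 84.8, 0.0552, np.int32(2561))]
side grate [(0.4989, -0.0342, 0.264, 0.049, -82.1, 0.108, np.int32(636))]
top grate [(0.4979, -0.0346, 0.26, 0.052, -82.1, 0.1085, np.int32(1669))]
tub grate [(0.5359, 0.2799, 0.186, 0.05, 84.8, 0.0557, np.int32(1030))]
turn [-0.1, 0.1, -13.1] shift [-0.3528, -0.0093, -0.004] rel 12
```

Request:
jog_arm:
  steps:
    - [[0,0,-2],[-0.05,0,-0.004],1]
    - [[0,0,-4],[-0.1,0,-0.004],1]
    - [[0,0,-6],[-0.155,-0.003,-0.004],1]
    - [[0,0,-8],[-0.21,-0.005,-0.004],1]
    - [[0,0,-10],[-0.265,-0.007,-0.004],1]
    - [[0,0,-13],[-0.32,-0.009,-0.004],1]
    - [[0,0,-13.1],[-0.353,-0.009,-0.004],1]
    - [[0,0,-13.1],[-0.353,-0.009,-0.004],1]
    - [[0,0,-13.1],[-0.353,-0.009,0.02],1]
    - [[0,0,-13.1],[-0.353,-0.009,0.05],1]
    - [[0,0,-13.1],[-0.353,-0.009,0.05],1]
    - [[0,0,-13.1],[-0.353,-0.009,0.05],1]

```text
time: 49.12
position: [0.4999, -0.0332, 0.1471]
tool_rot: [[-0.138, 0.99, 0.0], [0.99, 0.138, -0.001], [-0.001, 0.0, -1.0]]
force: [-0.3, 0.3, 0.1]
width: 0.0853
gripper_force: 0.0
```

Run:
```python
from h import *
s=r.state();print(s['position'],s['width'])
W=cloud('side',save('side','s18')[1]);print('side grate',rects(W,.101,.115,.4,.75,-.2,.15,15))
go(.4985,-.0342,.09,7.9)
```

```text
[ 0.49994659 -0.03320872  0.14710913] 0.08526126056188495
side grate [(0.4995, -0.0326, 0.264, 0.05, -82.1, 0.108, np.int32(923))]
turn [0.1, 0.0, 0.1] shift [-0.0006, -0.0019, 0.0575] rel 12
```

Request:
jog_arm:
  steps:
    - [[0,0,0],[0,-0.001,0.03],1]
    - [[0,0,0],[0,-0.001,0.05],1]
    - [[0,0,0],[0,-0.001,0.057],1]
    - [[0,0,0],[0,-0.001,0.057],1]
    - [[0,0,0],[0,-0.001,0.057],0.8]
    - [[0,0,0],[0,-0.001,0.057],0.65]
    - [[0,0,0],[0,-0.001,0.057],0.5]
    - [[0,0,0],[0,-0.001,0.057],0.3]
    - [[0,0,0],[0,-0.001,0.057],0]
    - [[0,0,0],[0,-0.001,0.057],0]
    - [[0,0,0],[0,-0.001,0.057],0]

```text
time: 50.55
position: [0.4988, -0.0337, 0.0908]
tool_rot: [[-0.138, 0.99, 0.001], [0.99, 0.138, 0.001], [0.001, 0.001, -1.0]]
force: [-3.6, 1.3, 13.5]
width: 0.0478
gripper_force: 101.5
```

Request:
jog_arm:
  steps:
    - [[0,0,0],[0,0,-0.01],0]
    - [[0,0,0],[0,0,-0.03],0]
    - [[0,0,0],[0,0,-0.06],0]
    - [[0,0,0],[0,0,-0.1],0]
    - [[0,0,0],[0,0,-0.13],0]
    - [[0,0,0],[0,0,-0.13],0]
    - [[0,0,0],[0,0,-0.13],0]

```text
time: 51.42
position: [0.4973, -0.0332, 0.2184]
tool_rot: [[-0.138, 0.99, -0.002], [0.99, 0.138, -0.0], [-0.0, -0.002, -1.0]]
force: [1.2, -0.5, -7.0]
width: 0.0473
gripper_force: 105.8
```

Run:
```python
from h import *
s=r.state();print(s['position'],s['width'],s['force']); p=tubp(-.058);go(*p,.22,-5.2);print(p)
```

```text
[ 0.49733908 -0.0332332   0.21837555] 0.04733578242851901 [ 1.18613384 -0.45628191 -6.99947675]
turn [-0.1, 0.0, 13.1] shift [0.3679, -0.0222, -0.0016] rel -43
[0.4245387  0.32805669]
```

Request:
jog_arm:
  steps:
    - [[0,0,2],[0.03,-0.002,0],0]
    - [[0,0,4],[0.08,-0.005,0],0]
    - [[0,0,6],[0.135,-0.008,0],0]
    - [[0,0,8],[0.19,-0.01,0],0]
    - [[0,0,10],[0.245,-0.015,0],0]
    - [[0,0,12],[0.3,-0.02,0],0]
    - [[0,0,13.1],[0.345,-0.022,0],0]
    - [[0,0,13.1],[0.368,-0.022,0],0]
    - [[0,0,13.1],[0.368,-0.022,0.02],0]
    - [[0,0,13.1],[0.368,-0.022,0.07],0]
    - [[0,0,13.1],[0.368,-0.022,0.11],0]
    - [[0,0,13.1],[0.368,-0.022,0.12],0]

```text
time: 52.92
position: [0.4244, 0.3251, 0.0963]
tool_rot: [[0.092, 0.996, -0.004], [0.996, -0.092, -0.006], [-0.007, -0.003, -1.0]]
force: [0.4, 0.2, -5.2]
width: 0.0478
gripper_force: 106.3
```

Request:
jog_arm:
  steps:
    - [[0,0,0],[0,0,0],0]
    - [[0,0,0],[0,0,0],0]
    - [[0,0,0],[0,0,0],0]

```text
time: 53.3
position: [0.4269, 0.3284, 0.1008]
tool_rot: [[0.09, 0.996, 0.002], [0.996, -0.09, 0.001], [0.002, 0.002, -1.0]]
force: [0.3, -0.4, -6.4]
width: 0.0477
gripper_force: 106.3
```

Run:
```python
from h import *
s=r.state();print(s['position'],s['width'],s['force'],s['gripper_force']); p=tubp(-.058);go(*p,.038,-5.2)
```

```text
[0.42692738 0.32836377 0.10078787] 0.047660223327471815 [ 0.34158805 -0.43078137 -6.3708444 ] 106.29251003265381
turn [0.1, -0.1, 0.0] shift [-0.0006, -0.0025, 0.0628] rel -43
```

Request:
jog_arm:
  steps:
    - [[0,0,0],[0,-0.001,0.03],0]
    - [[0,0,0],[0,-0.001,0.05],0]
    - [[0,0,0],[0,-0.001,0.058],0]
    - [[0,0,0],[0,-0.001,0.062],0]
    - [[0,0,0],[0,-0.001,0.0627],0]
    - [[0,0,0],[0,-0.001,0.0627],0]

```text
time: 54.05
position: [0.4254, 0.3278, 0.038]
tool_rot: [[0.09, 0.996, 0.0], [0.996, -0.09, 0.0], [0.0, -0.0, -1.0]]
force: [-5.5, -2.7, 5.7]
width: 0.0477
gripper_force: 107.8
```

Run:
```python
from h import *
s=r.state();print(s['position'],s['width'],s['force'],s['gripper_force'])
```

```text
[0.42540542 0.32777711 0.03795116] 0.047712956509805365 [-5.49258198 -2.71915829  5.67493938] 107.78157591819763
```

Request:
jog_arm:
  steps:
    - [[0,0,0],[0,0,0],0.65]
    - [[0,0,0],[0,0,0],0.75]
    - [[0,0,0],[0,0,0],0.8]
    - [[0,0,0],[0,0,-0.01],0.8]
    - [[0,0,0],[0,0,-0.05],0.8]
    - [[0,0,0],[0,0,-0.1],0.8]
    - [[0,0,0],[0,0,-0.16],1]
    - [[0,0,0],[-0.06,0,-0.2],1]
    - [[0,0,0],[-0.12,0,-0.2],1]
    - [[0,0,0],[-0.18,0,-0.2],1]
    - [[0,0,0],[-0.18,0,-0.2],1]
    - [[0,0,0],[-0.18,0,-0.2],1]

```text
time: 55.55
position: [0.409, 0.149, 0.2373]
tool_rot: [[0.091, 0.996, 0.001], [0.996, -0.091, 0.001], [0.001, 0.0, -1.0]]
force: [-0.5, 0.7, -0.5]
width: 0.0854
gripper_force: 0.0
```

Run:
```python
from h import *
s=r.state();print(s['position'],s['width'])
W=cloud('side',save('side','s20')[1]);print('side tub grate',rects(W,.05,.063,.3,.65,.15,.5,60))
im,d=save('top','t20');W=cloud('top',d);print('tub grate',rects(W,.05,.063,.3,.65,.15,.5,60)); print('nut',rects(W,.18,.2,.46,.58,-.42,-.3,10))
print('oil',rects(W,.12,.18,.65,.85,.1,.35,20)[:1],'jar',rects(W,.07,.1,.7,.85,-.3,-.1,20))
g=im.astype(np.float32).mean(2); c=np.array([.5203,-.3531]); A=np.arange(-178,-146,2)
for R_ in(.035,.037): print([int(cv2.getRectSubPix(g,(1,1),tuple(map(float,proj('top',[c[0]+R_*np.cos(np.radians(a)),c[1]+R_*np.sin(np.radians(a)),.14])[0])))[0,0]) for a in A])
```

```text
[0.40897215 0.14895619 0.23729942] 0.0854107632540686
side tub grate [(0.542, 0.3177, 0.261, 0.051, 84.7, 0.0552, np.int32(2557)), (0.4261, 0.3218, 0.252, 0.05, 84.6, 0.0553, np.int32(2335))]
tub grate [(0.5392, 0.3175, 0.262, 0.05, 84.8, 0.0553, np.int32(1507)), (0.4248, 0.3332, 0.247, 0.05, 84.7, 0.0557, np.int32(1168))]
nut [(0.52, -0.3527, 0.056, 0.015, 14.5, 0.1892, np.int32(193))]
oil [(0.7562, 0.2151, 0.04, 0.035, -43.4, 0.1577, np.int32(268))] jar [(0.7625, -0.2092, 0.06, 0.059, -1.6, 0.0895, np.int32(512))]
[122, 123, 125, 112, 99, 81, 64, 54, 50, 58, 64, 69, 72, 72, 72, 71]
[120, 122, 122, 114, 103, 88, 75, 63, 66, 74, 79, 83, 81, 77, 77, 78]
```

View pics/t20.png

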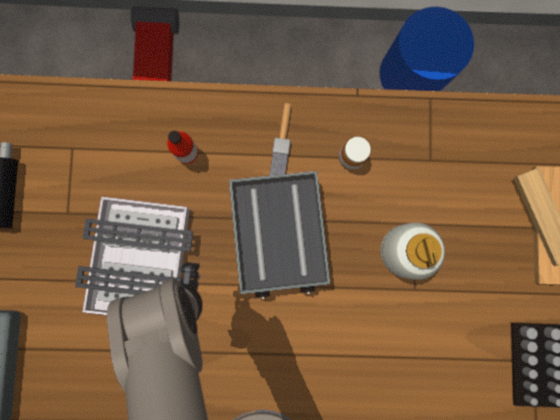

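View pics/s20.png

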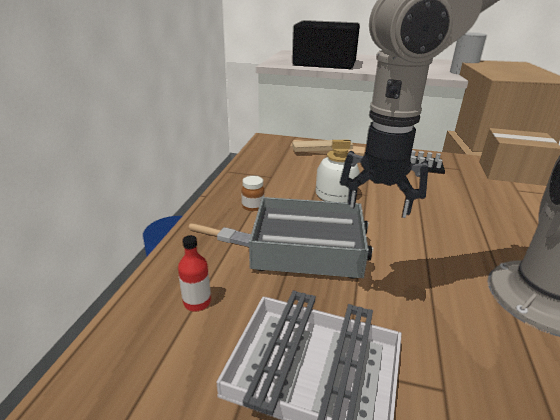

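Both views show the grates across the tub (top view rows 235 and 280) with the bars on its floor. The bystanders haven't moved, and the nut is still within about 2° of the line.

```bash
python3 -c "
from plant import r
print(r.sign_off())"
```

```text
the job is handed in; nothing more can be done
None
```

The job is done and handed in at about 56 s: the nut's mark is within about 2° of the collar line, all four bars lie flat and separate on the tub's floor (upper two first), both grates rest across the tub side by side, and the oil, jar and brush were left undisturbed.

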